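# Turn the mixing pot mouth up and lock it in its holder

### The job

The washed orange mixing pot was left to drain upside down among the jars and bottles. Turn it mouth up, set it down flat in the square pocket of the blue holder while the lever is still open, then swing the red-knobbed lever fully shut over its rim, so that the pot is held for the next glue mix. Leave the other things on the bench where they stand.

Things in the scene. Friction and masses are not known exactly. Their poses are not given: they have to be found in the camera images.
- pot_center (a point): Centre of the loose orange square mixing pot, an open box 56x56 mm outside and 64 mm tall, flat upright sides, walls 3 mm, dark foot pad, 0.08 to 0.17 kg (28 mm from each side, 32 mm from foot and rim). z points from the foot out through the mouth; x, y are square to the sides. It starts mouth down on the bench, any yaw. Any of its four turns fits the holder.
- holder: Fixed holder, origin on the bench under the middle of its pocket, z up. Base plate 8 mm thick, x -49 to +79 mm, y -49 to +49 mm. Blue-walled square pocket, open at the top: opening 66x66 mm, sides along x and y, floor 8 mm and wall tops 22 mm above the bench, walls 12 mm. Steel post, 17 mm thick, 72 mm tall, at x +58 mm. The seated pot's rim is 72 mm above the bench.
- pocket_floor (a point): Middle of the pocket's floor, 8 mm above the bench; axes as holder.
- lever (a joint): Locking lever turning on the post, rad. 0 = shut, at a stop: its dark tongue (42 mm long, underside 75 mm above the bench) points to the holder's -x over the pot's rim, the handle to +x. Grows anticlockwise from above to 1.75. Starts open at 1.3 to 1.65, handle towards the holder's +y, clear of the pocket. Friction about 0.7 N at the knob, no spring: stays where left.
- lever_pivot (a point): Top of the post, on the lever's turning axis, 73 mm above the bench; axes as holder.
- lever_knob (a point): Centre of the grip of the lever's round upright red knob, 18 mm across, 106 mm above the bench (knob top 119 mm; the handle bar below it, 75 to 81 mm, is 11 mm wide: fingers should stay above it); 60 mm from the turning axis.
- drill_press: Green drill press, fixed, at the right: all of it lies at y below -0.12; its origin is on the bench. Further fixed stores (tub, bottles, boxes) stand along the back beyond x = 0.77 and at the left beyond y = 0.54.
- pearl_jar_center (a point): Bystander: round clear jar with a metal lid and tan glue pearls, 58 mm across, 84 mm tall, standing loose on the bench; this point is its centre, half-way up. Leave it alone.
- thread_cone_center (a point): Bystander: brown cone of binding thread with orange ends, 45 mm across, 100 mm tall, standing loose on the bench; this point is its centre, half-way up. Leave it alone.
- glass_jar_center (a point): Bystander: round clear jar with a metal lid and tan flakes, 70 mm across, 88 mm tall, standing loose on the bench; this point is its centre, half-way up. Leave it alone.
- clove_oil_center (a point): Bystander: small green glass bottle with a red cap, 36 mm across, 85 mm tall, standing loose on the bench; this point is its centre, half-way up. Leave it alone.
- stain_bottle_center (a point): Bystander: small black bottle, 37 mm across, 96 mm tall, standing loose on the bench; this point is its centre, half-way up. Leave it alone.
- wax_tin_center (a point): Bystander: yellow tin, 56x72 mm, 36 mm tall, standing loose on the bench; this point is its centre, half-way up. Leave it alone.
- sanding_block_center (a point): Bystander: brown cork sanding block lying flat, 56x96 mm, 26 mm tall, standing loose on the bench; this point is its centre, half-way up. Leave it alone.
Mind the look-alikes: they are no part of the job. What is shaped like the holder but turquoise is not meant.

How it is judged:
On the way:
1. the pot stands mouth up, fully home in the pocket, with the lever still open (more than 0.8 rad) (horizontal distance between pot_center and pocket_floor below 0.009 m and z of pot_center in the frame of pocket_floor below 0.036 m and angle between pot_center's own z axis and vertical below 0.08 rad and value of joint lever above 0.8 rad), for 0.2 s.
At the end, for the whole second after the job is handed in: The pot stands mouth up (within 0.08 rad) on the floor of the holder's pocket (centre within 9 mm of the pocket's, not raised by more than 4 mm), the lever is at rest within 0.12 rad of shut, and every bystander is within 30 mm of where it stood (horizontal distance between pot_center and pocket_floor below 0.009 m and z of pot_center in the frame of pocket_floor below 0.036 m and angle between pot_center's own z axis and vertical below 0.08 rad and value of joint lever below 0.12 rad and velocity of joint lever between -0.05 and 0.05 rad/s and distance of each of pearl_jar_center, thread_cone_center, glass_jar_center, clove_oil_center, stain_bottle_center, wax_tin_center, sanding_block_center from where it was at the start of the episode below 0.03 m); the robot touches nothing.
It fails at once if a bystander is shifted or knocked over (its centre moves more than 30 mm) (distance of any of pearl_jar_center, thread_cone_center, glass_jar_center, clove_oil_center, stain_bottle_center, wax_tin_center, sanding_block_center from where it was at the start of the episode above 0.03 m).
It also fails if it takes over 70 s, if anything falls off the work surface, if the arm or the gripper's body presses on something with over 40 N, if the wrist force passes 120 N, or if a joint passes its speed limit or range.

### The arm

A 7-joint arm with a two-finger parallel gripper is mounted at the origin on a cart in front of the work surface, level with it; the furniture and walls round the work are solid. World frame = base frame: x ahead of the robot, y to its left, z up, the work surface at z = 0. Lengths are in m, angles in rad, forces in N, time in s.
With the tool pointing down it reaches from about 0.425 to 0.875 m from the base axis. Payload 4.7 kg.
Tool frame: the origin (TCP) lies at the very end of the fingers, on their centre line; the grasp point (between the pads) lies 19 mm behind it; z points along the fingers, y is the line along which they close (so a half turn about z gives the same grasp; the last joint's range is limited). The gripper opens to 87 mm and grips with 3 to 60 N. Pads are 19 mm wide; open, the fingers measure 117 mm over their backs; the gripper's body (75 mm by 190 mm) begins 51 mm behind the grasp point.
Start: joints at [-1.154, 0.321, -0.07, 1.45, 0.023, 1.371, -0.057], TCP at [0.255, 0.598, 0.183] pointing down, gripper open.
Joint ranges: [-2.86, 2.86], [-0.3, 2.09], [-1.38, 1.24], [0.06, 2.45], [-1.56, 4.7], [0.09, 2.05], [-2.69, 2.69]. Speed limits (rad/s): [2.57, 2.57, 3.14, 3.14, 3.14, 3.14, 3.14].

### API

Orientations are given as a rotation vector (axis times angle).
In Python, from bench import ctrl gives the robot as it stands.
- The arm moves only by the shell command python3 -m jog 'ROWS' [FORCE]. ROWS is JSON, a list that holds one entry, the list of rows, each a list of 7 numbers: the shift along the tool's x, y, z in mm, then the turn, a rotation vector about the tool's x, y, z in degrees, then the finger opening in mm, from 0 to 87. A call has 1 to 10 rows; each row is the pose to reach, as a shift and turn from the pose commanded when the call began, along the tool's axes at that moment; what a row does not reach only later rows make up. A row lasts 1/10 s, in which the tool goes at most 50 mm and 8.59 degrees, less where a joint would pass 70% of its speed; a pose out of reach is approached as far as the arm can. A call with a gripper value outside its range is refused whole. The fingers move at their own pace and stop on an object; FORCE is the grip in N (left out, the last holds). Time passes only in rows, so rows that repeat a pose let the fingers close. It gives the time, the measured TCP pose, the force, the opening and the grip force at its end, in the units of the state.
- ctrl.get_state(): the state, without advancing time (a new reading comes with each control period).
- ctrl.get_image(name): name is "scene" or "top" or "wrist"; returns a dict with "image" (400x640x3 uint8, red, green, blue), "depth" (400x640 float32, m along the optical axis (not along the pixel's ray), 0 where there is no reading), "fov_y" (degrees; the focal length in pixels is half the picture's height over the tangent of half this angle, whatever the lens; pixels are square), "cx", "cy" (the principal point, pixels), "rvec" (rotation vector, rad) and "tvec" (3), from world to camera coordinates, as OpenCV has them. Camera axes: x right, y down, z forward; pixel columns grow to the right and rows downward; lengths in m; the calibration is good to about 2 mm. A picture is of the moment at which its call begins.
- ctrl.close_job(): hands the job in; it is judged then, once.
The state is a dict: "time": time; "joint_positions": joint angles; "qd": joint speeds; "joint_torque": joint torques, N m; "position": TCP position; "tool_rot": TCP orientation; "ft_force": force on the tool from outside, world axes, zero at the start; "torque": the same for the moment, N m; "grip_width": opening from 0.0 (shut) to 1.0 (fully open); "grip_force": force on a finger pad.
Only numpy, scipy, OpenCV 4.12 (cv2) and the standard library are available. Lean on these libraries where they do the work, as an engineer would, in place of code of your own. Each camera call takes 0.05 s, during which the arm holds its last target. There are 200 camera calls.

## Working session

There is one attempt and no reset: what is moved stays moved. The work goes in short steps, Python scripts to look and compute and a shell command to move; the robot and the scene stay as the last step left them, time stands still between calls to the robot, and variables do not carry over. Pictures are saved under pics/ and viewed, at most 10 in all, crops included, and the job is handed in when it is done.

```bash
mkdir -p pics
cat > h.py <<'E'
import numpy as np, cv2, pickle
from scipy.spatial.transform import Rotation as R
from bench import ctrl
def grab(n, tag):
    d=ctrl.get_image(n); pickle.dump(d,open(f'pics/{tag}.pkl','wb'))
    cv2.imwrite(f'pics/{tag}.png',d['image'][:,:,::-1]); return d
def load(tag): return pickle.load(open(f'pics/{tag}.pkl','rb'))
def ray(d,u,v):
    f=200/np.tan(np.radians(d['fov_y'])/2); M=R.from_rotvec(d['rvec']).as_matrix()
    c=-M.T@np.array(d['tvec']); r=M.T@np.array([(u-d['cx'])/f,(v-d['cy'])/f,1.]); return c,r
def onz(d,u,v,z):
    c,r=ray(d,u,v); return c+r*(z-c[2])/r[2]
def cloud(d):
    v,u=np.mgrid[:400,:640]; f=200/np.tan(np.radians(d['fov_y'])/2); Z=d['depth']
    P=np.stack([(u-d['cx'])/f*Z,(v-d['cy'])/f*Z,Z],-1)
    M=R.from_rotvec(d['rvec']).as_matrix(); return (P-np.array(d['tvec']))@M
def proj(d,p):
    f=200/np.tan(np.radians(d['fov_y'])/2); q=R.from_rotvec(d['rvec']).as_matrix()@np.array(p)+np.array(d['tvec'])
    return q[0]/q[2]*f+d['cx'],q[1]/q[2]*f+d['cy']
def tool(dw):
    "world shift (m) -> tool mm"
    return R.from_rotvec(ctrl.get_state()['tool_rot']).inv().apply(dw)*1000
E
python3 - <<'E'
from h import *
for n in('top','scene'):
    d=grab(n,n+'0'); c,r=ray(d,320,200); print(n,d['fov_y'],c,r,(d['depth']>0).mean())
s=ctrl.get_state(); print(s); print(R.from_rotvec(s['tool_rot']).as_matrix())
a=cv2.imread('pics/top0.png')
E
```

```text
top 44.44941481852294 [0.13684417 0.1505193  1.86127125] [ 0.22519898 -0.06288021 -0.97234978] 0.99583203125
scene 48.945361377887224 [-0.49031029  0.82017607  0.68384724] [ 0.71774984 -0.56208087 -0.41147247] 0.99603125
{'time': 0.1, 'joint_positions': array([-1.15387174,  0.32173982, -0.07007431,  1.45155012,  0.02259264,
        1.37077893, -0.05689064]), 'qd': array([-8.22889394e-05, -2.88410463e-03, -2.58921307e-03, -4.31234919e-03,
        3.15999328e-04,  2.23189037e-04,  1.44316523e-03]), 'joint_torque': array([-4.02119813e-04, -4.92569411e+01, -4.05761227e-01, -3.13396525e+01,
       -6.40778197e-02,  3.95834225e-02,  7.65968434e-05]), 'position': array([0.25464605, 0.59744152, 0.18227817]), 'tool_rot': array([-6.28395737e-01, -3.07784641e+00,  2.62445030e-03]), 'ft_force': array([ 0.88064109, -0.56215812, -0.82755112]), 'torque': array([ 0.03369529, -0.02238561, -0.04482689]), 'grip_force': 0.0, 'grip_width': 0.9973244973348208}
[[-9.19967514e-01  3.91994179e-01 -5.80297886e-04]
 [ 3.91994599e-01  9.19966149e-01 -1.58690184e-03]
 [-8.82018731e-05 -1.68737178e-03 -9.99998572e-01]]
```

View pics/top0.png

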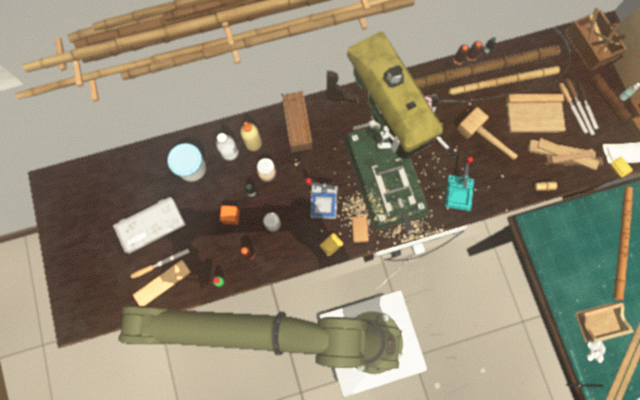

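View pics/scene0.png

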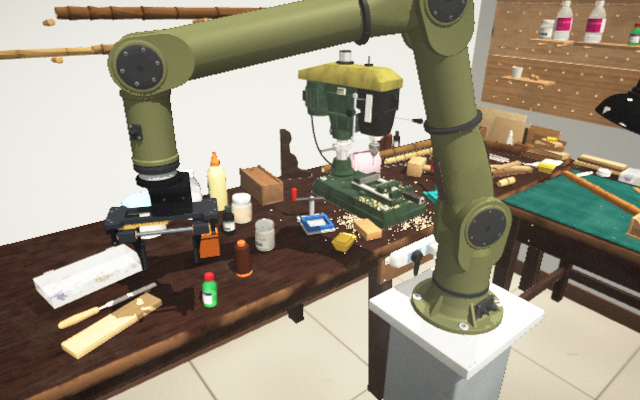

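Top view: the pot is at (229,215), the blue holder at (323,201) with its red knob at (308,181). The jars are at (272,222) and (266,170), the black bottle at (251,190), the thread cone at (247,253), the clove oil at (218,281), and the turquoise decoy at (460,193).

Run:
```python
from h import *
t=load('top0'); s=load('scene0'); im=t['image']
hsv=cv2.cvtColor(im,cv2.COLOR_RGB2HSV); C=cloud(t)
def blob(d,C,lo,hi,box,name):
    h=cv2.cvtColor(d['image'],cv2.COLOR_RGB2HSV); m=cv2.inRange(h,lo,hi); k=np.zeros_like(m); x0,y0,x1,y1=box; k[y0:y1,x0:x1]=255; m&=k
    c=max(cv2.findContours(m,0,2)[0],key=cv2.contourArea); r=cv2.minAreaRect(c); b=cv2.boxPoints(r)
    q=np.zeros_like(m); cv2.drawContours(q,[c],-1,255,-1); P=C[q>0]
    print(name,r,'depth med',np.median(P,0).round(3),'zmax',np.percentile(P[:,2],95).round(3)); return r,b
r,b=blob(t,C,(3,150,120),(16,255,255),(210,195,245,230),'pot')
for p in b: print(onz(t,*p,0.064).round(4))
r,b=blob(t,C,(100,100,60),(130,255,255),(300,180,345,225),'holder')
for p in b: print(onz(t,*p,0.022).round(4))
r,b=blob(t,C,(0,150,80),(8,255,255),(298,170,318,190),'knob'); print(onz(t,*r[0],0.119))
C2=cloud(s)
blob(s,C2,(100,100,60),(130,255,255),(290,205,340,240),'holder s')
blob(s,C2,(0,150,80),(8,255,255),(285,180,305,205),'knob s')
blob(s,C2,(3,150,120),(16,255,255),(190,225,225,270),'pot s')
for n,u,v in(('jar',272,222),('pearl',266,170),('stain',251,190),('cone',247,253),('clove',218,281),('tin',332,244),('block',361,229)): print(n,C[v,u].round(3))
crop=np.hstack([cv2.resize(im[160:265,200:370,::-1],None,fx=4,fy=4,interpolation=2)]); cv2.imwrite('pics/c1.png',crop)
```

```text
pot ((229.0, 213.5), (17.0, 18.0), 90.0) depth med [0.605 0.377 0.061] zmax 0.07
[0.6431 0.4002 0.064 ]
[0.6236 0.3354 0.064 ]
[0.5605 0.3517 0.064 ]
[0.5799 0.416  0.064 ]
holder ((323.0, 204.0), (22.0, 22.0), 90.0) depth med [0.545 0.023 0.012] zmax 0.027
[0.5985 0.0532 0.022 ]
[ 0.5739 -0.0284  0.022 ]
[ 0.4906 -0.0028  0.022 ]
[0.515 0.078 0.022]
knob ((307.5999755859375, 180.79998779296875), (5.366562843322754, 7.155416965484619), 26.56505012512207) depth med [0.626 0.057 0.11 ] zmax 0.12
[0.6234423  0.06073444 0.119     ]
holder s ((317.02569580078125, 222.147705078125), (15.634883880615234, 30.841413497924805), 80.13418579101562) depth med [0.547 0.022 0.016] zmax 0.022
knob s ((293.5, 194.0), (14.0, 5.0), 90.0) depth med [0.622 0.063 0.094] zmax 0.116
pot s ((208.88462829589844, 247.5769500732422), (17.736967086791992, 20.217660903930664), 82.87498474121094) depth med [0.578 0.389 0.027] zmax 0.055
jar [0.519 0.229 0.086]
pearl [0.716 0.198 0.094]
stain [0.663 0.273 0.074]
cone [0.436 0.347 0.08 ]
clove [0.367 0.471 0.092]
tin [0.383 0.038 0.039]
block [ 0.408 -0.084  0.03 ]
```

View pics/c1.png

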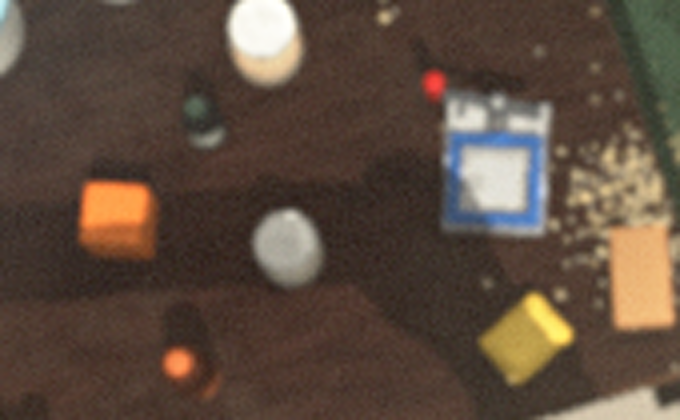

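Crop: everything in the working area is distinct. The pot's sides run along about −17°/73° and the holder's yaw is about −17°. I'm moving above the pot for a closer wrist view.

```bash
cat >> h.py <<'E'
def frame(az,tilt):
    """closing axis (tool y) azimuth az deg; tilt deg: body leans to azimuth az+90 for tilt>0"""
    a=np.radians(az); y=np.array([np.cos(a),np.sin(a),0]); b=np.array([-np.sin(a),np.cos(a),0]); t=np.radians(tilt)
    z=-np.array([0,0,1])*np.cos(t)-b*np.sin(t); return np.stack([np.cross(y,z),y,z],1)
def plan(p,M,grasp=True,show=True):
    "row from the present pose so that the grasp point (or TCP) is at p with frame M"
    s=ctrl.get_state(); M0=R.from_rotvec(s['tool_rot']).as_matrix(); t=np.array(p)+(M[:,2]*.019 if grasp else 0)
    sh=M0.T@(t-s['position'])*1000; rv=np.degrees(R.from_matrix(M0.T@M).as_rotvec())
    print('row',sh.round(1),rv.round(1),'tcp',t.round(3)); return sh,rv
E
python3 - <<'E'
from h import *
plan([.607,.375,.25],frame(73,0),False)
E
```

```text
row [-411.4  -66.6  -67.6] [-0.1 -0.  -6.1] tcp [0.607 0.375 0.25 ]
```

```bash
python3 -m jog '[[[0,0,-68,0,0,-6,87],[-40,-6,-68,0,0,-6,87],[-90,-14,-68,0,0,-6,87],[-140,-22,-68,0,0,-6,87],[-190,-30,-68,0,0,-6,87],[-240,-38,-68,0,0,-6,87],[-290,-46,-68,0,0,-6,87],[-340,-54,-68,0,0,-6,87],[-390,-62,-68,0,0,-6,87],[-411,-67,-68,0,0,-6,87]]]'
python3 - <<'E'
from h import *
d=grab('wrist','w1'); print(ctrl.get_state()['joint_positions'].round(2)); print(ray(d,320,200), d['fov_y'])
print(proj(d,[.607,.375,.064]))
E
```

```text
time: 1.1
position: [0.6108, 0.37, 0.2501]
tool_rot: [0.476, 3.104, -0.005]
ft_force: [-0.2, -0.3, -1.0]
grip_width: 1.0
grip_force: 0.0
[-0.66  0.45  0.13  1.16 -0.05  1.54  0.72]
(array([0.53255806, 0.39607667, 0.45074148]), array([ 0.28000303, -0.10510669, -0.95432198])) 66.73250006885687
(np.float64(326.7057850878427), np.float64(167.72815301682422))
```

View pics/w1.png

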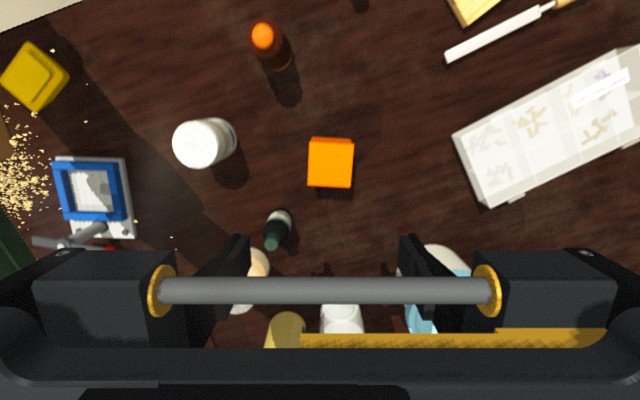

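Wrist view: the pot's top is around (331,163) and its neighbours are clear. The black bottle is at (277,232), the jar at (205,143), the cone at (268,42), and the blue holder on the left at (92,190). Next I'll measure the pot and the white box.

```bash
cat >> h.py <<'E'
def topface(d,z,lo,hi,box,tol=.006):
    "rect of coloured pixels whose depth says height z"
    m=cv2.inRange(cv2.cvtColor(d['image'],cv2.COLOR_RGB2HSV),lo,hi); C=cloud(d); x0,y0,x1,y1=box
    k=np.zeros_like(m); k[y0:y1,x0:x1]=1; ok=(m>0)&(k>0)&(abs(C[:,:,2]-z)<tol); v,u=np.nonzero(ok)
    P=np.array([onz(d,a,b,z)[:2] for a,b in zip(u,v)],np.float32)
    r=cv2.minAreaRect(P); print('n',len(P),'rect',np.round(r[0],4),np.round(r[1],4),round(r[2],1),'medz',np.median(C[ok][:,2]).round(4)); return r,(u,v)
E
python3 - <<'E'
from h import *
d=load('w1'); r,(u,v)=topface(d,.064,(3,120,100),(20,255,255),(295,125,365,200))
# two-view height of pot top centre
t=load('top0'); C=cloud(t); m=cv2.inRange(cv2.cvtColor(t['image'],cv2.COLOR_RGB2HSV),(3,150,180),(20,255,255)); m[:190]=0;m[235:]=0;m[:,:205]=0;m[:,250:]=0
vv,uu=np.nonzero(m); 
c1,r1=ray(d,(u.min()+u.max())/2,(v.min()+v.max())/2); c2,r2=ray(t,(uu.min()+uu.max())/2,(vv.min()+vv.max())/2)
A=np.stack([r1,-r2],1); k=np.linalg.lstsq(A,c2-c1,rcond=None)[0]; print('tri',c1+r1*k[0],c2+r2*k[1])
Cw=cloud(d)
for n,x,y in(('box',530,140),('cone',263,37),('stain',275,238),('jar',200,140)): print(n,Cw[y,x].round(3))
c=np.array(r[0]); M=frame(73,40)
plan([*c,.14],M); plan([*c,.034],M)
E
```

```text
n 1906 rect [0.6029 0.3816] [0.0563 0.0566] 69.3 medz 0.0634
tri [0.60417425 0.38188757 0.0527161 ] [0.60737379 0.38030833 0.05334809]
box [0.658 0.646 0.036]
cone [0.449 0.355 0.1  ]
stain [0.668 0.286 0.094]
jar [0.526 0.242 0.084]
row [  3.2  11.9 124.1] [ -0.5 -39.8  -0.6] tcp [0.615 0.378 0.125]
row [  3.7  12.5 230.1] [ -0.5 -39.8  -0.6] tcp [0.615 0.378 0.019]
```

Run:
```python
from h import *
plan([.603,.3816,.14],frame(69.3,40))
```

```text
row [  3.1  11.1 124.1] [  0.8 -39.7   3. ] tcp [0.614 0.377 0.125]
```

```bash
python3 -m jog '[[[1,4,40,0.2,-8,0.6,87],[2,8,80,0.4,-16,1.2,87],[3,11,124,0.6,-24,2,87],[3,11,124,0.8,-32,2.5,87],[3,11,124,0.8,-39.7,3,87],[3,11,124,0.8,-39.7,3,87],[3,11,124,0.8,-39.7,3,87]]]'
python3 - <<'E'
from h import *
plan([.603,.3816,.033],frame(69.3,40)); print(ctrl.get_state()['joint_positions'].round(2))
d=grab('wrist','w2'); topface(d,.064,(3,120,100),(20,255,255),(0,0,640,400))
d=grab('scene','s2')
E
```

```text
time: 1.85
position: [0.606, 0.3874, 0.1268]
tool_rot: [0.427, 2.42, -0.15]
ft_force: [0.0, 0.5, 0.9]
grip_width: 0.994
grip_force: 0.0
row [60.2 -6.9 90.8] [ 0.6 -0.4  0.5] tcp [0.614 0.377 0.018]
[-1.15  0.33  0.22  1.77  0.73  0.98 -0.12]
n 3259 rect [0.6974 0.2552] [0.078  0.3979] 37.1 medz 0.0634
```

View pics/s2.png

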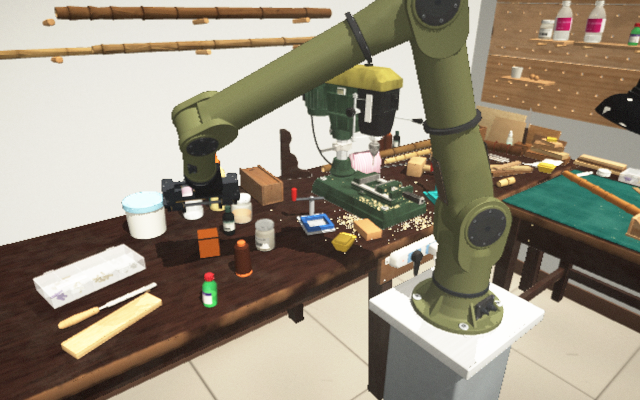

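Scene view: the gripper is tilted and sits above and behind the pot (208,242). Nothing has been disturbed.

```bash
python3 -m jog '[[[0,0,0,0,0,0,87],[0,0,0,0,0,0,87]]]' 6
python3 - <<'E'
from h import *
plan([.603,.3816,.033],frame(69.3,40)); print(ctrl.get_state()['joint_positions'].round(2))
E
```

```text
time: 2.15
position: [0.6091, 0.3851, 0.1286]
tool_rot: [0.436, 2.415, -0.148]
ft_force: [-0.3, -0.2, -1.1]
grip_width: 1.0
grip_force: 0.0
row [64.5 -6.3 89.7] [ 0.5 -0.3  0. ] tcp [0.614 0.377 0.018]
[-1.15  0.33  0.22  1.76  0.73  0.98 -0.13]
```

```bash
python3 -m jog '[[[0,-6,0,0.5,0,0,87],[16,-6,22,0.5,0,0,87],[32,-6,45,0.5,0,0,87],[48,-6,67,0.5,0,0,87],[58,-6,81,0.5,0,0,87],[64.5,-6,90,0.5,0,0,87],[64.5,-6,90,0.5,0,0,87],[64.5,-6,90,0.5,0,0,87],[64.5,-6,90,0.5,0,0,87]]]'
python3 - <<'E'
from h import *
plan([.603,.3816,.033],frame(69.3,40))
d=grab('scene','s3');cv2.imwrite('pics/s3c.png',cv2.resize(d['image'][150:320,80:350,::-1],None,fx=2.8,fy=2.8))
E
```

```text
time: 3.05
position: [0.6132, 0.3797, 0.0184]
tool_rot: [0.435, 2.415, -0.157]
ft_force: [0.3, -0.2, -0.4]
grip_width: 1.0
grip_force: 0.0
row [-1.5 -1.8  1.2] [ 0.2 -0.3  0.2] tcp [0.614 0.377 0.018]
```

View pics/s3c.png

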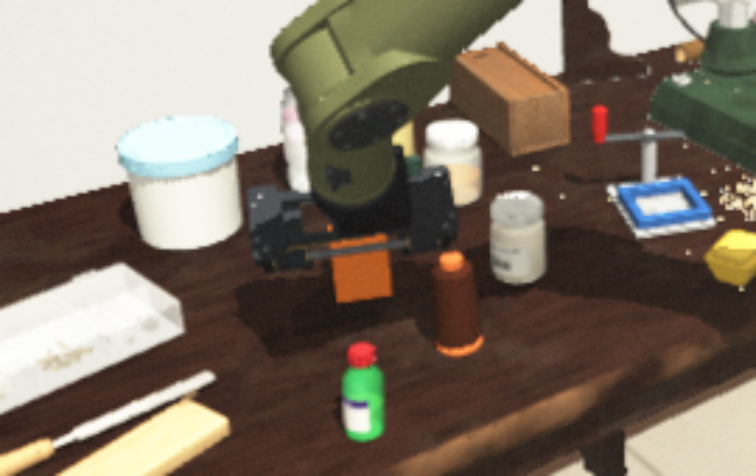

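Crop: the fingers straddle the pot, and the cone and jar are clear. I'll close and lift.

```bash
python3 -m jog '[[[-1,-2,1,0,0,0,50],[-1,-2,1,0,0,0,45],[-1,-2,1,0,0,0,45],[-1,-2,1,0,0,0,45],[-1,-2,1,0,0,0,45],[-1,-2,1,0,0,0,45]]]' 25 && python3 -m jog '[[[-16,0,-19,0,0,0,45],[-32,0,-38,0,0,0,45],[-54,0,-64,0,0,0,45],[-77,0,-92,0,0,0,45],[-96,0,-115,0,0,0,45],[-103,0,-123,0,0,0,45],[-103,0,-123,0,0,0,45],[-103,0,-123,0,0,0,45],[-103,0,-123,0,0,0,45]]]'
python3 - <<'E'
from h import *
d=load('w1'); C=cloud(d)
P=C[45:210,450:640].reshape(-1,3); P=P[(P[:,2]>.02)&(P[:,2]<.08)]; print('box',P.min(0).round(3),P.max(0).round(3))
plan([.55,.45,.19],frame(39,-50)); plan([.56,.44,.19],frame(55,0));
E
```

```text
time: 3.7
position: [0.6132, 0.3765, 0.0167]
tool_rot: [0.434, 2.416, -0.16]
ft_force: [-0.3, -0.2, -0.6]
grip_width: 0.639
grip_force: 25.0
time: 4.6
position: [0.6129, 0.3755, 0.1742]
tool_rot: [0.433, 2.419, -0.164]
ft_force: [-0.6, -1.0, -2.2]
grip_width: 0.639
grip_force: 25.0
box [0.579 0.559 0.02 ] [0.738 0.789 0.039]
row [ 72.6  55.2 -65.1] [-3.4 87.4 33.7] tcp [0.541 0.461 0.178]
row [ 57.4  42.  -43.7] [ 4.7 39.4 14.1] tcp [0.56  0.44  0.171]
```

```bash
python3 -m jog '[[[14,10,-11,1,8,3,45],[28,20,-22,2,16,6,45],[43,31,-33,3,24,9,45],[57,42,-44,4,32,11.5,45],[57,42,-44,4.7,39.4,14.1,45],[57,42,-44,4.7,39.4,14.1,45],[57,42,-44,4.7,39.4,14.1,45],[57,42,-44,4.7,39.4,14.1,45]]]'
python3 - <<'E'
from h import *
print(ctrl.get_state()['joint_positions'].round(2));plan([.55,.45,.19],frame(39,-50)); plan([.55,.45,.19],frame(39,-25))
E
```

```text
time: 5.4
position: [0.5596, 0.4414, 0.1727]
tool_rot: [0.942, 2.996, 0.002]
ft_force: [0.2, 1.2, -1.5]
grip_width: 0.642
grip_force: 25.0
[-0.82  0.46  0.16  1.29 -0.07  1.39  0.3 ]
row [26.8  5.6 -5.1] [-6.9 49.7 15.1] tcp [0.541 0.461 0.178]
row [20.5  3.8 -0.1] [-3.4 24.9 15.9] tcp [0.545 0.456 0.173]
```

```bash
python3 -m jog '[[[7,1,-1,-1,8,2.5,45],[13,2,-2,-2,16,5,45],[18,3,-3,-3.5,24,7.5,45],[22,4,-4,-4.5,32,10,45],[25,5,-5,-5.5,40,12.5,45],[27,5.6,-5,-6.9,49.7,15.1,45],[27,5.6,-5,-6.9,49.7,15.1,45],[27,5.6,-5,-6.9,49.7,15.1,45],[27,5.6,-5,-6.9,49.7,15.1,45],[27,5.6,-5,-6.9,49.7,15.1,45]]]'
python3 - <<'E'
from h import *
print(ctrl.get_state()['joint_positions'].round(2));plan([.55,.45,.031],frame(39,-50))
d=grab('scene','s4');cv2.imwrite('pics/s4c.png',cv2.resize(d['image'][100:320,60:350,::-1],None,fx=2.6,fy=2.6))
E
```

```text
time: 6.4
position: [0.5407, 0.464, 0.182]
tool_rot: [-0.989, -2.092, -0.469]
ft_force: [-0.2, -0.2, -0.7]
grip_width: 0.642
grip_force: 25.0
[-0.35  0.66  0.04  1.26 -0.82  1.61  0.51]
row [-126.3   -2.6  103.3] [0.1 0.  0.4] tcp [0.541 0.461 0.019]
```

View pics/s4c.png

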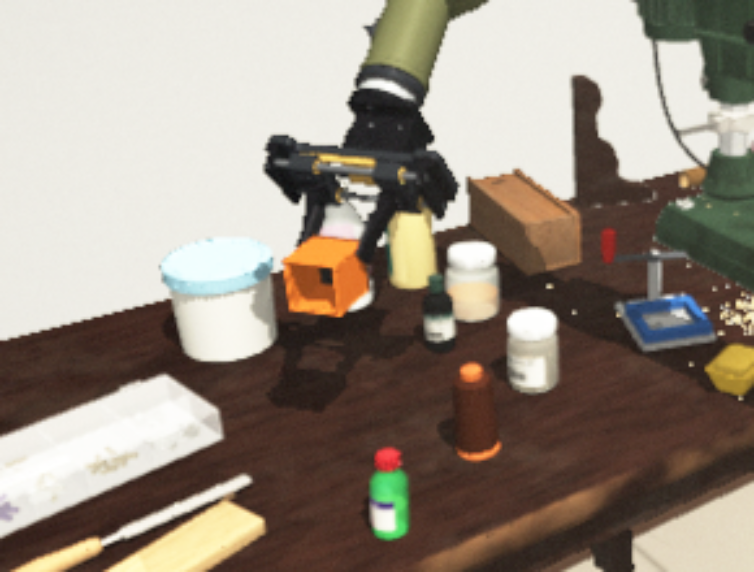

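Crop: the pot is held with its mouth facing left, as intended. I'll lower it and lay it on its side.

```bash
python3 -m jog '[[[-25,-3,20,0,0,0,45],[-55,-3,45,0,0,0,45],[-85,-3,70,0,0,0,45],[-110,-3,90,0,0,0,45],[-120,-3,98,0,0,0,45],[-126,-3,103,0,0,0,45],[-126,-3,103,0,0,0,45],[-126,-3,103,0,0,0,45],[-126,-3,103,0,0,0,45]]]'
python3 - <<'E'
from h import *
plan([.55,.45,.028],frame(39,-50))
d=grab('top','t4');C=cloud(d)
m=cv2.inRange(cv2.cvtColor(d['image'],cv2.COLOR_RGB2HSV),(3,150,120),(20,255,255))
E
```

```text
time: 7.35
position: [0.5424, 0.4585, 0.0184]
tool_rot: [-0.995, -2.09, -0.47]
ft_force: [-0.1, -0.3, -2.5]
grip_width: 0.642
grip_force: 25.0
row [0.  0.5 4.1] [0.2 0.  0.2] tcp [0.541 0.461 0.016]
```

```bash
python3 -m jog '[[[-1,0,1,0,0,0,45],[-2,0,2,0,0,0,45],[-2,0,2,0,0,0,45],[-2,0,2,0,0,0,87],[-2,0,2,0,0,0,87],[-2,0,2,0,0,0,87],[-2,0,2,0,0,0,87],[-2,0,2,0,0,0,87]]]' && python3 -m jog '[[[0,0,-15,0,0,0,87],[0,0,-35,0,0,0,87],[0,0,-60,0,0,0,87],[0,0,-100,0,0,0,87],[0,0,-140,0,0,0,87],[0,0,-150,0,0,0,87],[0,0,-150,0,0,0,87],[0,0,-150,0,0,0,87]]]'
python3 - <<'E'
from h import *
M=R.from_rotvec(ctrl.get_state()['tool_rot']).as_matrix();plan([.55,.45,.16],frame(39,0))
d=grab('wrist','w4'); topface(d,.056,(3,120,60),(20,255,255),(0,0,640,400)); print(proj(d,[.55,.45,.056]))
E
```

```text
time: 8.2
position: [0.5411, 0.4581, 0.0137]
tool_rot: [-0.996, -2.087, -0.467]
ft_force: [-0.6, -0.2, 0.1]
grip_width: 0.971
grip_force: 0.0
time: 9.0
position: [0.6123, 0.3692, 0.1096]
tool_rot: [-0.995, -2.086, -0.467]
ft_force: [-0.5, 1.0, -1.2]
grip_width: 1.0
grip_force: 0.0
row [89.5  2.4 58.1] [  0.1 -50.1   0. ] tcp [0.55  0.45  0.141]
n 2782 rect [0.5031 0.4038] [0.1861 0.0668] 39.0 medz 0.0554
(np.float64(325.98473333748075), np.float64(163.19477280791338))
```

View pics/w4.png

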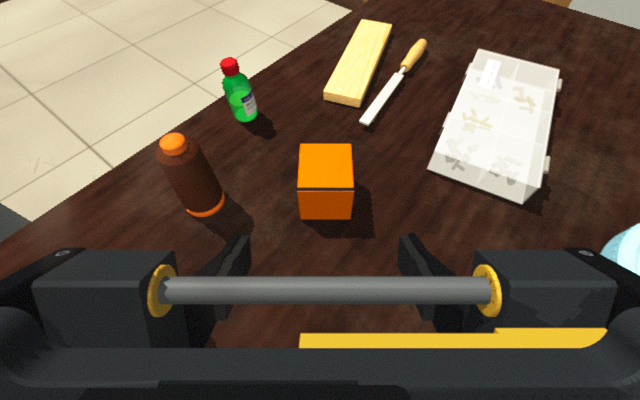

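Wrist view: the pot lies on its side at about (326,180), foot towards the camera and mouth away. I'll refine its centre and go over the top.

```bash
python3 -m jog '[[[20,0,0,0,-8,0,87],[40,0,10,0,-16,0,87],[60,0,25,0,-24,0,87],[75,1,40,0,-32,0,87],[85,2,50,0,-40,0,87],[89,2,58,0,-50,0,87],[89,2,58,0,-50,0,87],[89,2,58,0,-50,0,87],[89,2,58,0,-50,0,87]]]'
python3 - <<'E'
from h import *
d=load('w4'); topface(d,.056,(3,120,60),(20,255,255),(285,130,370,200))
print(ctrl.get_state()['joint_positions'].round(2)); plan([.55,.45,.13],frame(39,40));
E
```

```text
time: 9.95
position: [0.5505, 0.4477, 0.1399]
tool_rot: [-1.354, -2.834, 0.0]
ft_force: [0.4, -0.7, 0.7]
grip_width: 0.998
grip_force: 0.0
n 2634 rect [0.5538 0.4449] [0.0555 0.0668] 38.8 medz 0.0554
[-0.89  0.47  0.24  1.35 -0.11  1.34  0.03]
row [-10.1   1.1  24.4] [ -0.  -40.   -0.1] tcp [0.558 0.441 0.115]
```

Run:
```python
from h import *
plan([.554,.445,.15],frame(38.8,42));
```

```text
row [-17.   1.   4.] [  0.  -42.    0.1] tcp [0.562 0.435 0.136]
```

```bash
python3 -m jog '[[[-4,0,1,0,-8,0,87],[-8,0,2,0,-16,0,87],[-11,0,3,0,-24,0,87],[-14,0,4,0,-32,0,87],[-17,1,4,0,-42,0,87],[-17,1,4,0,-42,0,87],[-17,1,4,0,-42,0,87],[-17,1,4,0,-42,0,87],[-17,1,4,0,-42,0,87]]]'
python3 - <<'E'
from h import *
print(ctrl.get_state()['joint_positions'].round(2)); plan([.554,.445,.030],frame(38.8,42));
E
```

```text
time: 10.85
position: [0.5655, 0.4331, 0.1395]
tool_rot: [1.065, 2.207, -0.401]
ft_force: [-0.2, -0.2, 0.4]
grip_width: 0.998
grip_force: 0.0
[-1.3   0.66  0.38  1.32  0.47  1.45 -0.41]
row [85.4 -2.2 89.5] [ 0.1 -0.1 -0.4] tcp [0.562 0.435 0.016]
```

```bash
python3 -m jog '[[[15,-2,16,0,0,0,87],[35,-2,37,0,0,0,87],[55,-2,58,0,0,0,87],[75,-2,78,0,0,0,87],[85,-2,89,0,0,0,87],[85,-2,89,0,0,0,87],[85,-2,89,0,0,0,87]]]' && python3 -m jog '[[[0,0,0,0,0,0,50],[0,0,0,0,0,0,45],[0,0,0,0,0,0,45],[0,0,0,0,0,0,45],[0,0,0,0,0,0,45]]]' 25 && python3 -m jog '[[[-14,0,-15,0,0,0,45],[-35,0,-38,0,0,0,45],[-60,0,-65,0,0,0,45],[-85,0,-93,0,0,0,45],[-100,0,-110,0,0,0,45],[-100,0,-110,0,0,0,45],[-100,0,-110,0,0,0,45],[-100,0,-110,0,0,0,45]]]'
python3 - <<'E'
from h import *
plan([.555,.44,.18],frame(38.8,-5));
E
```

```text
time: 11.55
position: [0.5597, 0.4376, 0.0153]
tool_rot: [1.058, 2.209, -0.402]
ft_force: [0.2, 0.5, 0.2]
grip_width: 0.997
grip_force: 0.0
time: 12.05
position: [0.5588, 0.438, 0.0145]
tool_rot: [1.057, 2.21, -0.402]
ft_force: [-0.1, -0.3, 1.0]
grip_width: 0.642
grip_force: 25.0
time: 12.85
position: [0.5581, 0.4365, 0.1611]
tool_rot: [1.056, 2.211, -0.406]
ft_force: [0.3, 0.3, -1.5]
grip_width: 0.642
grip_force: 25.0
row [ 4.7 -0.2 -4.2] [ 0.  47.   0.1] tcp [0.554 0.441 0.161]
```

```bash
python3 -m jog '[[[1,0,0,0,8,0,45],[2,0,-1,0,16,0,45],[3,0,-2,0,24,0,45],[4,0,-3,0,32,0,45],[4.7,0,-4,0,40,0,45],[4.7,0,-4,0,47,0,45],[4.7,0,-4,0,47,0,45],[4.7,0,-4,0,47,0,45],[4.7,0,-4,0,47,0,45]]]'
python3 - <<'E'
from h import *
plan([.555,.44,.18],frame(38.8,-48));
E
```

```text
time: 13.75
position: [0.5533, 0.443, 0.161]
tool_rot: [-1.317, -2.764, -0.057]
ft_force: [-0.1, 0.8, -1.3]
grip_width: 0.638
grip_force: 25.0
row [11.2 -0.5 -5.3] [-0.1 43.   0.2] tcp [0.546 0.451 0.167]
```

```bash
python3 -m jog '[[[3,0,-1,0,8,0,45],[6,0,-2,0,16,0,45],[8,0,-3,0,24,0,45],[10,0,-4,0,32,0,45],[11,0,-5,0,43,0,45],[11,0,-5,0,43,0,45],[11,0,-5,0,43,0,45],[11,0,-5,0,43,0,45],[11,0,-5,0,43,0,45],[11,0,-5,0,43,0,45]]]'
python3 - <<'E'
from h import *
plan([.555,.44,.034],frame(38.8,-48)); 
d=grab('scene','s5');cv2.imwrite('pics/s5c.png',cv2.resize(d['image'][130:300,80:310,::-1],None,fx=2.5,fy=2.5))
E
```

```text
time: 14.75
position: [0.5473, 0.4525, 0.1708]
tool_rot: [-1.006, -2.123, -0.454]
ft_force: [0.6, -0.1, -1.6]
grip_width: 0.639
grip_force: 25.0
row [-111.3   -2.6   99.8] [-0.   0.   0.5] tcp [0.546 0.451 0.021]
```

View pics/s5c.png

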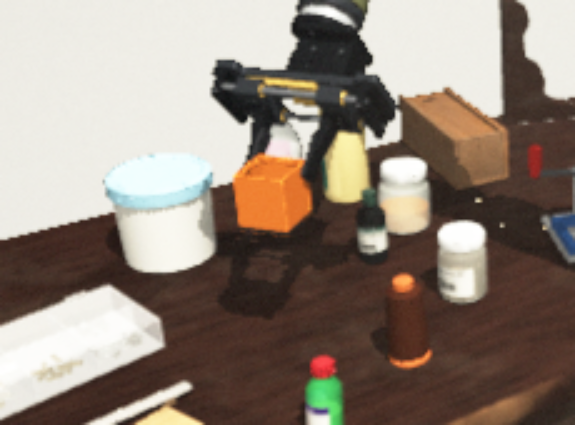

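Crop: the pot hangs level, mouth up. I'll lower it onto the bench.

```bash
python3 -m jog '[[[-22,-1,20,0,0,0,45],[-50,-3,45,0,0,0,45],[-75,-3,67,0,0,0,45],[-95,-3,85,0,0,0,45],[-107,-3,96,0,0,0,45],[-111,-3,100,0,0,0,45],[-111,-3,100,0,0,0,45],[-111,-3,100,0,0,0,45]]]' && python3 -m jog '[[[-1,0,1,0,0,0,45],[-1,0,1,0,0,0,45],[-1,0,1,0,0,0,45]]]'
python3 - <<'E'
from h import *
s=ctrl.get_state();print(s['position'],s['ft_force'])
d=grab('top','t5'); C=cloud(d); P=C[200:235,200:250].reshape(-1,3)
E
```

```text
time: 15.6
position: [0.5467, 0.4492, 0.0211]
tool_rot: [-1.009, -2.12, -0.455]
ft_force: [-1.1, -1.0, 2.1]
grip_width: 0.642
grip_force: 25.0
time: 15.9
position: [0.5466, 0.4493, 0.021]
tool_rot: [-1.008, -2.118, -0.456]
ft_force: [-0.3, -2.5, 7.2]
grip_width: 0.644
grip_force: 25.0
[0.5466494  0.44925269 0.02104467] [-0.2637607  -2.47830858  7.24201622]
```

Contact. I'll release, back off and look at it upright.

```bash
python3 -m jog '[[[0,0,0,0,0,0,87],[0,0,0,0,0,0,87],[0,0,0,0,0,0,87],[0,0,0,0,0,0,87],[0,0,0,0,0,0,87]]]' && python3 -m jog '[[[0,0,-15,0,0,0,87],[0,0,-35,0,0,0,87],[0,0,-60,0,0,0,87],[0,0,-100,0,0,0,87],[0,0,-140,0,0,0,87],[0,0,-150,0,0,0,87],[0,0,-150,0,0,0,87],[0,0,-150,0,0,0,87]]]'
python3 - <<'E'
from h import *
d=grab('wrist','w5'); topface(d,.064,(3,120,60),(20,255,255),(270,110,390,240),.005)
plan([.555,.44,.17],frame(39,0))
E
```

```text
time: 16.45
position: [0.5463, 0.4486, 0.0176]
tool_rot: [-1.011, -2.118, -0.453]
ft_force: [-0.7, -0.4, 0.0]
grip_width: 0.968
grip_force: 0.0
time: 17.25
position: [0.6153, 0.3623, 0.1174]
tool_rot: [-1.01, -2.117, -0.452]
ft_force: [0.1, 0.8, 0.3]
grip_width: 1.0
grip_force: 0.0
n 913 rect [0.557  0.4375] [0.0555 0.0586] 39.0 medz 0.0624
row [90.3  2.3 49.8] [  0.  -48.1   0. ] tcp [0.555 0.44  0.151]
```

```bash
python3 -m jog '[[[20,0,0,0,-8,0,87],[40,0,10,0,-16,0,87],[60,0,20,0,-24,0,87],[75,1,35,0,-32,0,87],[85,2,45,0,-40,0,87],[90,2,50,0,-48,0,87],[90,2,50,0,-48,0,87],[90,2,50,0,-48,0,87],[90,2,50,0,-48,0,87]]]'
python3 - <<'E'
from h import *
plan([.557,.4375,.051],frame(39,0))
d=load('w1'); h=cv2.inRange(cv2.cvtColor(d['image'],cv2.COLOR_RGB2HSV),(100,100,60),(130,255,255)); 
topface(d,.022,(100,100,60),(130,255,255),(30,130,150,250),.008)
E
```

```text
time: 18.2
position: [0.5561, 0.4376, 0.1503]
tool_rot: [-1.354, -2.834, -0.0]
ft_force: [-0.0, -0.7, 0.1]
grip_width: 1.003
grip_force: 0.0
row [ -0.7   0.6 118.3] [-0.  -0.  -0.1] tcp [0.557 0.438 0.032]
n 1954 rect [0.5453 0.0299] [0.0948 0.0915] 70.8 medz 0.021
```

```bash
python3 -m jog '[[[0,1,40,0,0,0,87],[0,1,80,0,0,0,87],[0,1,105,0,0,0,87],[0,1,115,0,0,0,87],[0,1,118,0,0,0,87],[0,1,118,0,0,0,87]]]' && python3 -m jog '[[[0,0,0,0,0,0,50],[0,0,0,0,0,0,45],[0,0,0,0,0,0,45],[0,0,0,0,0,0,45],[0,0,0,0,0,0,45]]]' 25 && python3 -m jog '[[[0,0,-20,0,0,0,45],[0,0,-60,0,0,0,45],[0,0,-100,0,0,0,45],[0,0,-140,0,0,0,45],[0,0,-150,0,0,0,45],[0,0,-150,0,0,0,45],[0,0,-150,0,0,0,45]]]'
python3 - <<'E'
from h import *
plan([.53,.15,.20],frame(70.8,0))
E
```

```text
time: 18.8
position: [0.5588, 0.4387, 0.0344]
tool_rot: [1.356, 2.832, 0.005]
ft_force: [0.6, -1.0, 0.7]
grip_width: 0.998
grip_force: 0.0
time: 19.3
position: [0.5575, 0.4397, 0.034]
tool_rot: [1.354, 2.834, 0.004]
ft_force: [0.0, 1.1, -0.8]
grip_width: 0.631
grip_force: 0.0
time: 20.0
position: [0.5566, 0.4388, 0.1821]
tool_rot: [-1.354, -2.835, -0.001]
ft_force: [-0.9, -0.1, -1.0]
grip_width: 0.514
grip_force: 0.0
row [-207.9 -202.2    1. ] [  0.   -0.  -31.9] tcp [0.53  0.15  0.181]
```

Run:
```python
from h import *
for n in('top','wrist','scene'):
    d=grab(n,n+'6'); C=cloud(d); m=cv2.inRange(cv2.cvtColor(d['image'],cv2.COLOR_RGB2HSV),(3,120,60),(20,255,255))
    ok=(m>0)&(np.hypot(C[:,:,0]-.557,C[:,:,1]-.4375)<.09)&(C[:,:,2]>.006); v,u=np.nonzero(ok); P=C[ok]
    print(n,len(P),u.min(),u.max(),v.min(),v.max(),np.percentile(P,[2,50,98],axis=0).round(3).tolist())
    for z0,z1 in((.006,.03),(.03,.055),(.055,.075),(.075,.12),(.12,.25)): 
        q=P[(P[:,2]>z0)&(P[:,2]<z1)]; 
        if len(q)>20: print('  z',z0,z1,len(q),np.percentile(q[:,:2],[2,98],axis=0).round(3).tolist())
```

```text
Traceback (most recent call last):
ValueError: zero-size array to reduction operation minimum which has no identity
```

Run:
```python
from h import *
for n in('wrist','scene'):
    d=grab(n,n+'6'); C=cloud(d); m=cv2.inRange(cv2.cvtColor(d['image'],cv2.COLOR_RGB2HSV),(3,120,60),(20,255,255))
    ok=(m>0)&(np.hypot(C[:,:,0]-.557,C[:,:,1]-.4375)<.09)&(C[:,:,2]>.006); v,u=np.nonzero(ok); P=C[ok]
    print(n,len(P))
    if len(P)==0: continue
    print(u.min(),u.max(),v.min(),v.max())
    for z0,z1 in((.006,.03),(.03,.055),(.055,.075),(.075,.12),(.12,.25)): 
        q=P[(P[:,2]>z0)&(P[:,2]<z1)]; 
        if len(q)>20: print('  z',z0,z1,len(q),np.percentile(q[:,:2],[2,98],axis=0).round(3).tolist())
```

```text
wrist 4299
65 637 2 348
  z 0.006 0.03 436 [[0.519, 0.406], [0.589, 0.476]]
  z 0.03 0.055 432 [[0.519, 0.406], [0.588, 0.477]]
  z 0.055 0.075 917 [[0.52, 0.405], [0.59, 0.475]]
scene 796
142 210 48 270
  z 0.006 0.03 213 [[0.517, 0.403], [0.574, 0.476]]
  z 0.03 0.055 330 [[0.517, 0.404], [0.591, 0.477]]
  z 0.055 0.075 154 [[0.516, 0.405], [0.588, 0.476]]
```

Run:
```python
from h import *
a=cv2.imread('pics/wrist6.png'); b=cv2.imread('pics/scene6.png')[100:300,60:300]; w=cv2.imread('pics/w5.png')[100:260,240:420]
a=cv2.resize(a,(480,300)); b=cv2.resize(b,(360,300)); w=cv2.resize(w,(338,300))
o=np.zeros((600,800,3),np.uint8); o[:300,:480]=a; o[300:,:360]=b; o[300:,400:738]=w; cv2.imwrite('pics/m6.png',o)
```

```text
(no output)
```

View pics/m6.png

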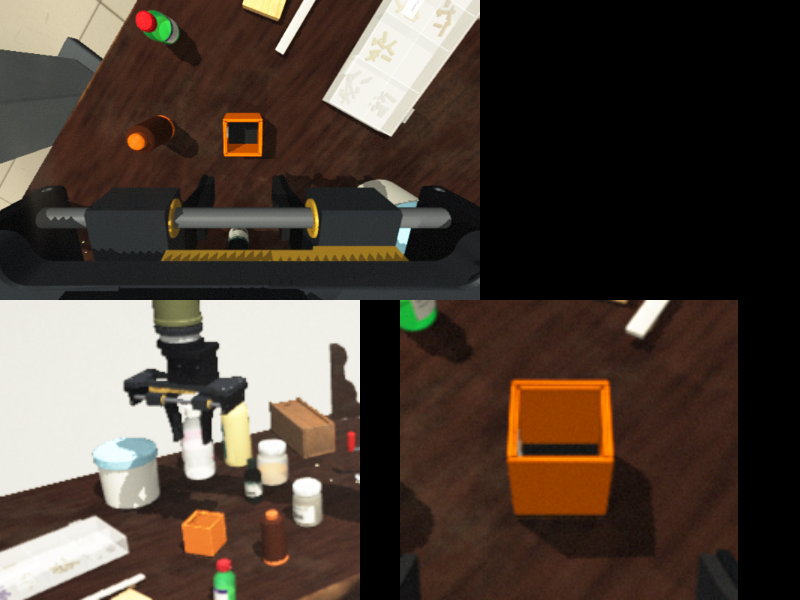

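Montage: the pot stands upright and intact at its place (wrist panel (243,135)), with the closed gripper above it. The grasp simply did not hold, so I'll retry a little deeper and check the grip before lifting.

Run:
```python
from h import *
d=load('wrist6'); C=cloud(d)
topface(d,.064,(3,120,60),(20,255,255),(285,140,365,215),.004)
plan([.557,.4375,.045],frame(39,0)); print(ctrl.get_state()['joint_positions'].round(3))
```

```text
n 838 rect [0.5549 0.44  ] [0.0556 0.0555] 38.9 medz 0.0625
row [ -1.3   0.2 155. ] [-0.1 -0.  -0.1] tcp [0.557 0.438 0.026]
[-0.904  0.454  0.287  1.295 -0.126  1.412  0.055]
```

```bash
python3 -m jog '[[[2,0,30,0,0,0,87],[2,0,60,0,0,0,87],[2,0,75,0,0,0,87],[2,0,75,0,0,0,87],[2,0,100,0,0,0,87],[2,0,130,0,0,0,87],[2,0,148,0,0,0,87],[2,0,155,0,0,0,87],[2,0,155,0,0,0,87],[2,0,155,0,0,0,87]]]' && python3 -m jog '[[[0,0,0,0,0,0,50],[0,0,0,0,0,0,45],[0,0,0,0,0,0,45],[0,0,0,0,0,0,45],[0,0,0,0,0,0,45],[0,0,0,0,0,0,45],[0,0,0,0,0,0,45]]]' 30 && python3 -m jog '[[[0,0,0,0,0,0,45],[0,0,0,0,0,0,45]]]'
```

```text
time: 21.15
position: [0.5574, 0.4417, 0.0304]
tool_rot: [1.354, 2.833, 0.007]
ft_force: [-0.4, 0.6, 1.5]
grip_width: 1.001
grip_force: 0.0
time: 21.85
position: [0.5562, 0.441, 0.0286]
tool_rot: [1.354, 2.834, 0.003]
ft_force: [-1.0, -1.1, 0.3]
grip_width: 0.537
grip_force: 0.0
time: 22.05
position: [0.5563, 0.441, 0.0286]
tool_rot: [1.354, 2.834, 0.003]
ft_force: [0.1, -0.6, -0.3]
grip_width: 0.52
grip_force: 0.0
```

Run:
```python
from h import *
d=grab('wrist','w7'); C=cloud(d); m=cv2.inRange(cv2.cvtColor(d['image'],cv2.COLOR_RGB2HSV),(3,120,60),(20,255,255))
topface(d,.064,(3,120,60),(20,255,255),(150,60,500,290),.006)
ok=(m>0)&(C[:,:,2]>.006)&(np.hypot(C[:,:,0]-.557,C[:,:,1]-.4375)<.09);v,u=np.nonzero(ok);P=C[ok];print(len(P),u.min(),u.max(),v.min(),v.max(),np.percentile(P,[2,50,98],axis=0).round(3).tolist())
print('fingers proj',proj(d,[.5563,.441,.03]),proj(d,[.555,.44,.064]))
# dark pixels (fingers) below z .07 near the pot
k=(C[:,:,2]>.01)&(C[:,:,2]<.1)&(np.hypot(C[:,:,0]-.557,C[:,:,1]-.4375)<.09)&(d['image'].max(2)<70); q=C[k]-[.5563,.441,0]
b=np.radians(39); yy=q[:,0]*np.cos(b)+q[:,1]*np.sin(b); xx=-q[:,0]*np.sin(b)+q[:,1]*np.cos(b)
print(k.sum(),np.histogram(yy,np.arange(-.09,.1,.01)),np.histogram(xx,np.arange(-.09,.1,.01))[0])
```

```text
n 1422 rect [0.5505 0.4445] [0.0555 0.048 ] 37.5 medz 0.0622
8165 1 578 0 348 [[0.504, 0.407, 0.008], [0.552, 0.453, 0.054], [0.588, 0.505, 0.229]]
fingers proj (np.float64(323.7750766677139), np.float64(227.50217268627992)) (np.float64(321.10117778777686), np.float64(249.1427531165035))
1517 (array([  0,   0,   0,   0,   0,  84, 659,   0,   0,   0,   0, 648, 126,
         0,   0,   0,   0,   0]), array([-9.00000000e-02, -8.00000000e-02, -7.00000000e-02, -6.00000000e-02,
       -5.00000000e-02, -4.00000000e-02, -3.00000000e-02, -2.00000000e-02,
       -1.00000000e-02, -4.16333634e-17,  1.00000000e-02,  2.00000000e-02,
        3.00000000e-02,  4.00000000e-02,  5.00000000e-02,  6.00000000e-02,
        7.00000000e-02,  8.00000000e-02,  9.00000000e-02])) [   0    0    0    0    0    0    0    0  124  366 1027    0    0    0
    0    0    0    0]
```

Run:
```python
from h import *
d=load('w7'); C=cloud(d); m=cv2.inRange(cv2.cvtColor(d['image'],cv2.COLOR_RGB2HSV),(3,120,60),(20,255,255))>0
q=C-[.5563,.441,0]; b=np.radians(38.9); y=q[...,0]*np.cos(b)+q[...,1]*np.sin(b); x=-q[...,0]*np.sin(b)+q[...,1]*np.cos(b); z=q[...,2]
near=(abs(x)<.08)&(abs(y)<.08)
for n,k in(('orange',m),('dark',(d['image'].max(2)<70)&~m)):
  for z0,z1 in((.01,.03),(.03,.05),(.05,.07),(.07,.09),(.09,.13)):
    s=near&k&(z>z0)&(z<z1)
    if s.sum()>15: print(n,z0,s.sum(),'x',np.percentile(x[s],[1,50,99]).round(3),'y',np.percentile(y[s],[1,25,75,99]).round(3))
h=d['image'][225:300:6,270:380:5]; 
for r in range(200,330,8): print(r,' '.join('%s%3d'%('o' if m[r,c] else ('d' if d['image'][r,c].max()<70 else '.'),z[r,c]*1000) for c in range(250,400,8)))
```

```text
orange 0.01 1545 x [-0.026 -0.025  0.028] y [-0.028 -0.016  0.014  0.024]
orange 0.03 1935 x [-0.026 -0.025  0.028] y [-0.028 -0.015  0.014  0.024]
orange 0.05 1945 x [-0.026  0.025  0.028] y [-0.029 -0.018  0.021  0.026]
orange 0.07 24 x [-0.009 -0.007  0.008] y [-0.022 -0.022  0.023  0.023]
dark 0.05 64 x [-0.005  0.011  0.012] y [-0.031 -0.025  0.027  0.032]
dark 0.07 855 x [-0.006  0.011  0.013] y [-0.031 -0.025  0.025  0.032]
dark 0.09 2332 x [-0.009  0.01   0.013] y [-0.035 -0.027  0.027  0.035]
200 o  0 o  0 o  0 o -1 o 52 o 53 o 53 o 52 o 54 o 53 o 52 o 53 o 52 o 53 o 54 d  0 d  0 o  0 o -1
208 o  0 o  0 .  0 o 63 o 63 o 62 . 63 . 64 o 62 o 64 o 63 o 64 o 62 o 63 o 63 d  0 d  0 d -1 o -1
216 o  0 o -1 o  0 o 63 o 46 d  4 d  4 d  4 d  4 d  3 d  3 d229 d  5 o 10 o 61 d -2 d  0 d -1 o -1
224 o  0 o -1 o  0 o 62 o 59 d  3 d  4 d  3 d  5 d  3 d  4 d  4 d  5 o 12 o 60 d  0 d  0 d  0 o  0
232 o -1 o  0 o -1 o 62 o 60 o  6 d  4 d  3 d  3 d  3 d  5 d  5 d  4 o 14 o 61 d  0 d  0 d  0 o  0
240 o  0 .  0 d  0 d 77 d 73 o  8 d  4 d  4 d  5 d  5 d  5 d  4 d  4 o 15 o 60 d 74 d 76 d  0 d  0
[... 389 characters left out ...]
10 d110
280 .151 .150 .152 .152 .151 .152 .151 .151 .151 .151 .151 .152 .150 .152 .152 .152 .151 .151 .151
288 .154 .153 .154 .154 .153 .153 .154 .153 .153 .153 .154 .154 .154 .154 .155 .153 .153 .153 .153
296 .155 .154 .155 .154 .154 .154 .154 .154 .154 .155 .154 .154 .154 .155 .155 .155 .154 .154 .154
304 d153 d152 d153 d153 .153 d153 d154 d153 d153 d153 d153 d153 d153 d153 d153 d153 d154 d153 d154
312 d134 d123 d116 d114 o  0 o  0 o  0 d  0 d -1 d  0 d  0 d  0 d -1 d -1 d  0 d  0 d117 d116 d128
320 d135 d124 d116 o  0 o -1 o  0 o  0 d  0 d  0 d  0 d  0 d  0 d  0 d -1 d -1 d  0 d116 d116 d129
328 d137 d124 o  0 o -1 o -1 o -1 o -1 o -1 o  0 d  0 o  0 o  0 o  0 o  0 o -1 o  0 o -1 d  0 d129
```

```bash
python3 -m jog '[[[0,0,0,0,0,0,87],[0,0,0,0,0,0,87],[0,0,0,0,0,0,87],[0,0,0,0,0,0,87],[0,0,5,0,0,0,87],[0,0,10,0,0,0,87],[0,0,10,0,0,0,87],[0,0,10,0,0,0,87]]]' && python3 -m jog '[[[0,0,0,0,0,0,50],[0,0,0,0,0,0,50],[0,0,0,0,0,0,50],[0,0,0,0,0,0,50],[0,0,0,0,0,0,50],[0,0,0,0,0,0,50]]]' 20 && python3 -m jog '[[[0,0,0,0,0,0,50],[0,0,0,0,0,0,50],[0,0,0,0,0,0,50]]]'
```

```text
time: 22.9
position: [0.5561, 0.4408, 0.0181]
tool_rot: [1.354, 2.834, 0.002]
ft_force: [-0.3, -0.6, -0.7]
grip_width: 0.99
grip_force: 0.0
time: 23.5
position: [0.5561, 0.4409, 0.0187]
tool_rot: [1.354, 2.834, 0.003]
ft_force: [-0.3, 0.1, 0.7]
grip_width: 0.638
grip_force: 20.0
time: 23.8
position: [0.5561, 0.4409, 0.0187]
tool_rot: [1.354, 2.834, 0.003]
ft_force: [-2.1, -0.8, 0.4]
grip_width: 0.638
grip_force: 20.0
```

It holds at this height. I'll lift and carry it towards the holder.

```bash
python3 -m jog '[[[0,0,-20,0,0,0,45],[0,0,-60,0,0,0,45],[0,0,-100,0,0,0,45],[0,0,-140,0,0,0,45],[0,0,-160,0,0,0,45],[0,0,-160,0,0,0,45],[0,0,-160,0,0,0,45],[0,0,-160,0,0,0,45]]]'
python3 - <<'E'
from h import *
plan([.53,.16,.195],frame(70.8,0))
E
```

```text
time: 24.6
position: [0.5549, 0.44, 0.1757]
tool_rot: [-1.354, -2.834, 0.002]
ft_force: [-0.6, 0.4, -2.6]
grip_width: 0.642
grip_force: 20.0
row [-202.1 -195.3   -0. ] [ -0.1  -0.  -31.9] tcp [0.53  0.16  0.176]
```

```bash
python3 -m jog '[[[-20,-20,0,0,0,-4,45],[-45,-44,0,0,0,-8,45],[-75,-73,0,0,0,-14,45],[-105,-102,0,0,0,-20,45],[-135,-131,0,0,0,-26,45],[-165,-160,0,0,0,-32,45],[-190,-184,0,0,0,-32,45],[-202,-195,0,0,0,-32,45],[-202,-195,0,0,0,-32,45],[-202,-195,0,0,0,-32,45]]]' && python3 -m jog '[[[0,0,0,0,0,0,45]]]'
python3 - <<'E'
from h import *
d=grab('wrist','w8'); print(ctrl.get_state()['joint_positions'].round(2))
r,_=topface(d,.022,(100,100,50),(130,255,255),(0,0,640,400),.006)
C=cloud(d); m=cv2.inRange(cv2.cvtColor(d['image'],cv2.COLOR_RGB2HSV),(100,100,50),(130,255,255))>0
print('blue px',m.sum(), np.argwhere(m).min(0),np.argwhere(m).max(0))
mr=(cv2.inRange(cv2.cvtColor(d['image'],cv2.COLOR_RGB2HSV),(0,150,60),(4,255,255))|cv2.inRange(cv2.cvtColor(d['image'],cv2.COLOR_RGB2HSV),(172,150,60),(180,255,255)))>0
k=mr&(C[...,2]>.08)&(C[...,2]<.125)&(C[...,1]<.12);print('red',k.sum(),np.percentile(C[k],[5,50,95],axis=0).round(3).tolist() if k.sum() else '')
E
```

```text
time: 25.6
position: [0.5308, 0.1628, 0.1773]
tool_rot: [0.519, 3.098, 0.004]
ft_force: [-0.6, -0.2, -2.4]
grip_width: 0.64
grip_force: 20.0
time: 25.7
position: [0.5308, 0.1637, 0.1775]
tool_rot: [0.515, 3.099, 0.004]
ft_force: [0.5, 1.1, -1.6]
grip_width: 0.643
grip_force: 20.0
[-0.65  0.12  0.33  1.71 -0.04  1.32  0.93]
n 2179 rect [0.542  0.0279] [0.0904 0.0893] 70.5 medz 0.0211
blue px 2467 [184 183] [252 260]
red 69 [[0.624, 0.056, 0.103], [0.629, 0.068, 0.116], [0.633, 0.069, 0.117]]
```

Run:
```python
from h import *
plan([.543,.0285,.195],frame(70.5,0))
```

```text
row [ -55.1 -123.8    1.3] [0.1 0.  0.6] tcp [0.543 0.028 0.176]
```

```bash
python3 -m jog '[[[-12,-27,1,0,0,0.6,45],[-24,-54,1,0,0,0.6,45],[-36,-81,1,0,0,0.6,45],[-48,-108,1,0,0,0.6,45],[-55,-124,1,0,0,0.6,45],[-55,-124,1,0,0,0.6,45],[-55,-124,1,0,0,0.6,45],[-55,-124,1,0,0,0.6,45]]]'
python3 - <<'E'
from h import *
d=grab('wrist','w9'); print(ctrl.get_state()['joint_positions'].round(2),ctrl.get_state()['position'])
C=cloud(d); m=cv2.inRange(cv2.cvtColor(d['image'],cv2.COLOR_RGB2HSV),(100,100,40),(130,255,255))>0
k=m&(abs(C[...,2]-.022)<.005)
v,u=np.nonzero(k); P=np.array([onz(d,a,b,.022)[:2] for a,b in zip(u,v)])
a=np.radians(-19.5); X=np.array([np.cos(a),np.sin(a)]);Y=np.array([-X[1],X[0]]); q=P-[.543,.0285]
h=np.stack([q@X,q@Y],1); print(len(h),np.percentile(h,[0.5,99.5],axis=0).round(4).tolist())
r=cv2.minAreaRect(P.astype(np.float32)); print(r)
# pot in hand rim, orange
o=cv2.inRange(cv2.cvtColor(d['image'],cv2.COLOR_RGB2HSV),(3,120,60),(20,255,255))>0
k=o&(C[...,2]>.15)&(C[...,2]<.24)&(np.hypot(C[...,0]-.543,C[...,1]-.0285)<.06); Q=C[k]; print('pot',k.sum(),np.percentile(Q,[2,98],axis=0).round(4).tolist())
T=Q[Q[:,2]>.212]; print(cv2.minAreaRect(T[:,:2].astype(np.float32)) if len(T)>20 else len(T), np.median(T[:,2]) if len(T) else '')
E
```

```text
time: 26.55
position: [0.5427, 0.0284, 0.1767]
tool_rot: [0.532, 3.095, 0.004]
ft_force: [0.0, 1.0, -2.7]
grip_width: 0.64
grip_force: 20.0
[-0.51  0.09  0.44  1.74 -0.04  1.31  1.17] [0.54269171 0.02813033 0.17666074]
1402 [[-0.0444, -0.0467], [0.0056, 0.0415]]
((0.5248458385467529, 0.032251425087451935), (0.08926881849765778, 0.05241531878709793), 72.30284881591797)
pot 6319 [[0.509, -0.0011, 0.1628], [0.5746, 0.062, 0.222]]
((0.5371044278144836, 0.033215854316949844), (0.06992486864328384, 0.042497679591178894), 69.9676742553711) 0.2200749880351261
```

Run:
```python
from h import *
d=load('w9'); C=cloud(d); s=ctrl.get_state(); M=R.from_rotvec(s['tool_rot']).as_matrix(); q=(C-s['position'])@M
o=cv2.inRange(cv2.cvtColor(d['image'],cv2.COLOR_RGB2HSV),(3,120,60),(20,255,255))>0
k=o&(abs(q[...,0])<.05)&(abs(q[...,1])<.05)&(abs(q[...,2]+.02)<.06)
for a,b in((-.06,-.042),(-.042,-.03),(-.03,0),(0,.03)):
  z=k&(q[...,2]>a)&(q[...,2]<b); 
  if z.sum()>20: print(a,z.sum(),np.percentile(q[z],[1,99],axis=0).round(4).tolist())
plan([.5423,.0272,.06],frame(71,0)); print(M[:,2])
```

```text
-0.06 1448 [[-0.0129, -0.0267, -0.0465], [0.0277, 0.0291, -0.0421]]
-0.042 759 [[-0.0097, -0.0261, -0.0419], [0.0278, 0.0281, -0.0302]]
-0.03 2860 [[-0.0263, -0.0248, -0.0291], [0.0278, 0.0271, -0.0004]]
0 1251 [[-0.0262, -0.025, 0.0003], [0.0277, 0.0271, 0.015]]
row [ 1.000e-01 -1.300e+00  1.357e+02] [ 0.1  0.  -0.5] tcp [0.542 0.027 0.041]
[ 0.00123786  0.00216534 -0.99999689]
```

```bash
python3 -m jog '[[[0,-2,35,0,0,-0.5,45],[0,-2,70,0,0,-0.5,45],[0,-2,100,0,0,-0.5,45],[0,-2,120,0,0,-0.5,45],[0,-2,130,0,0,-0.5,45],[0,-2,132,0,0,-0.5,45],[0,-2,132,0,0,-0.5,45],[0,-2,132,0,0,-0.5,45]]]' && python3 -m jog '[[[0,0,4,0,0,0,45],[0,0,8,0,0,0,45],[0,0,12,0,0,0,45],[0,0,14,0,0,0,45],[0,0,15,0,0,0,45],[0,0,15,0,0,0,45],[0,0,15,0,0,0,45]]]'
```

```text
time: 27.4
position: [0.5434, 0.0246, 0.0462]
tool_rot: [0.522, 3.094, 0.005]
ft_force: [0.2, -0.6, -2.1]
grip_width: 0.644
grip_force: 20.0
time: 28.1
position: [0.5423, 0.0242, 0.0299]
tool_rot: [0.523, 3.096, 0.003]
ft_force: [-0.3, 0.0, -0.2]
grip_width: 0.641
grip_force: 20.0
```

```bash
python3 -m jog '[[[0,1,2,0,0,0,45],[0,1,3,0,0,0,45],[0,1,3,0,0,0,45]]]' && python3 -m jog '[[[0,0,0,0,0,0,80],[0,0,0,0,0,0,80],[0,0,0,0,0,0,80],[0,0,0,0,0,0,80],[0,0,0,0,0,0,80],[0,0,-20,0,0,0,80],[0,0,-60,0,0,0,80],[0,0,-100,0,0,0,80],[0,0,-140,0,0,0,80],[0,0,-160,0,0,0,80]]]' && python3 -m jog '[[[0,0,0,0,0,0,80],[0,0,0,0,0,0,80]]]'
python3 - <<'E'
from h import *
d=grab('wrist','w10'); C=cloud(d); hsv=cv2.cvtColor(d['image'],cv2.COLOR_RGB2HSV)
topface(d,.072,(3,120,60),(20,255,255),(0,0,640,400),.005)
q=C-[.5423,.0265,0]; o=(cv2.inRange(hsv,(3,120,60),(20,255,255))>0)&(np.hypot(q[...,0],q[...,1])<.06)&(C[...,2]>.03); print(o.sum(),np.percentile(C[o],[1,50,99],axis=0).round(4).tolist())
t=C[o&(C[...,2]>.066)]; print('rim plane',len(t),np.linalg.lstsq(np.c_[t[:,:2]-t[:,:2].mean(0),np.ones(len(t))],t[:,2],rcond=None)[0])
mr=(cv2.inRange(hsv,(0,150,60),(4,255,255))|cv2.inRange(hsv,(172,150,60),(180,255,255)))>0
k=mr&(C[...,2]>.085)&(C[...,2]<.125)&(np.hypot(C[...,0]-.628,C[...,1]-.065)<.05);print('red',k.sum(),np.percentile(C[k],[5,50,95],axis=0).round(3).tolist() if k.sum() else '')
E
```

```text
time: 28.4
position: [0.5425, 0.0253, 0.0267]
tool_rot: [0.523, 3.097, 0.003]
ft_force: [-0.6, -0.5, -1.6]
grip_width: 0.643
grip_force: 20.0
time: 29.4
position: [0.5441, 0.0249, 0.1909]
tool_rot: [0.523, 3.091, 0.007]
ft_force: [1.2, 0.2, -0.6]
grip_width: 0.92
grip_force: 0.0
time: 29.6
position: [0.5422, 0.025, 0.1866]
tool_rot: [0.523, 3.096, 0.003]
ft_force: [-0.3, 0.8, -0.5]
grip_width: 0.922
grip_force: 0.0
n 692 rect [0.6188 0.1324] [0.3246 0.0827] 58.1 medz 0.0702
2781 [[0.493, -0.0084, 0.0326], [0.5241, 0.0302, 0.304], [0.5747, 0.0812, 0.3263]]
rim plane 2157 [-3.96817837  1.88771384  0.23736749]
red 427 [[0.618, 0.052, 0.09], [0.621, 0.06, 0.115], [0.631, 0.067, 0.118]]
```

Run:
```python
from h import *
d=load('w10'); C=cloud(d); hsv=cv2.cvtColor(d['image'],cv2.COLOR_RGB2HSV); q=C-[.5423,.0265,0]
o=(cv2.inRange(hsv,(3,120,60),(20,255,255))>0)&(np.hypot(q[...,0],q[...,1])<.06)&(abs(C[...,2]-.071)<.006); t=C[o]
print(len(t),cv2.minAreaRect(t[:,:2].astype(np.float32)),np.median(t[:,2]),np.linalg.lstsq(np.c_[t[:,:2]-t[:,:2].mean(0),np.ones(len(t))],t[:,2],rcond=None)[0])
mr=(cv2.inRange(hsv,(0,150,60),(4,255,255))|cv2.inRange(hsv,(172,150,60),(180,255,255)))>0
k=mr&(abs(C[...,2]-.118)<.004)&(np.hypot(C[...,0]-.628,C[...,1]-.065)<.05); t=C[k]; v,u=np.nonzero(k)
print(len(t),cv2.minEnclosingCircle(t[:,:2].astype(np.float32)),np.median(t,0),u.min(),u.max(),v.min(),v.max())
# second view of knob: top picture
e=grab('top','t10'); D=cloud(e)
h2=cv2.cvtColor(e['image'],cv2.COLOR_RGB2HSV); mr=(cv2.inRange(h2,(0,130,60),(6,255,255))|cv2.inRange(h2,(172,130,60),(180,255,255)))>0
k=mr&(np.hypot(D[...,0]-.628,D[...,1]-.065)<.05); print('top knob',k.sum(),D[k].mean(0) if k.any() else '')
# grey/dark bar & tongue pixels at 70..85 mm
k=(abs(C[...,2]-.079)<.006)&(q[...,0]>.0)&(np.hypot(C[...,0]-.60,C[...,1]-.01)<.09)&(d['image'].max(2)-d['image'].min(2)<40)
print('bar',k.sum(),cv2.fitLine(C[k][:,:2].astype(np.float32),2,0,.01,.01).ravel() if k.sum()>20 else '')
```

```text
699 ((0.5430135130882263, 0.02597760036587715), (0.055527277290821075, 0.05594302713871002), 70.70185089111328) 0.07021439518943727 [ 0.0049427  -0.00631528  0.07012948]
220 ((0.6256425380706787, 0.05987207219004631), 0.00909679476171732) [0.62453757 0.05969353 0.11675688] 375 391 254 269
top knob 0 
bar 1026 [0.4673623  0.88406587 0.59796417 0.0093467 ]
```

The pot is seated level (rim at about 71 mm, centre offset about 1 mm) and the lever is still at about 1.41 rad. Next is the knob.

Run:
```python
from h import *
plan([.6254,.0598,.15],frame(20,0),False)
```

```text
row [-68.   60.6  35.2] [ 0.  -0.1 50.8] tcp [0.625 0.06  0.15 ]
```

```bash
python3 -m jog '[[[-10,9,0,0,0,8,60],[-22,20,0,0,0,16,60],[-34,30,0,0,0,24,60],[-46,41,0,0,0,32,60],[-58,52,0,0,0,40,60],[-68,61,10,0,0,50.8,60],[-68,61,25,0,0,50.8,60],[-68,61,35,0,0,50.8,60],[-68,61,35,0,0,50.8,60],[-68,61,35,0,0,50.8,60]]]' && python3 -m jog '[[[0,0,0,0,0,0,60],[0,0,0,0,0,0,60]]]'
python3 - <<'E'
from h import *
print(ctrl.get_state()['joint_positions'].round(2)); plan([.6254,.0598,.091],frame(20,0),False)
d=grab('wrist','w11'); C=cloud(d); hsv=cv2.cvtColor(d['image'],cv2.COLOR_RGB2HSV)
mr=(cv2.inRange(hsv,(0,150,60),(4,255,255))|cv2.inRange(hsv,(172,150,60),(180,255,255)))>0
k=mr&(abs(C[...,2]-.118)<.004)&(np.hypot(C[...,0]-.628,C[...,1]-.065)<.05); t=C[k]
print(len(t),cv2.minEnclosingCircle(t[:,:2].astype(np.float32)) if len(t) else '')
E
```

```text
time: 30.7
position: [0.6262, 0.06, 0.1516]
tool_rot: [-1.801, -2.574, -0.002]
ft_force: [-0.5, 0.3, 0.4]
grip_width: 0.686
grip_force: 0.0
time: 30.9
position: [0.627, 0.0602, 0.153]
tool_rot: [1.801, 2.573, 0.006]
ft_force: [0.2, -0.1, 0.9]
grip_width: 0.689
grip_force: 0.0
[-0.55  0.31  0.51  1.57 -0.16  1.3   0.33]
row [ 0.1 -1.9 62. ] [ 0.2 -0.1  0. ] tcp [0.625 0.06  0.091]
336 ((0.6264016032218933, 0.059671446681022644), 0.008997616358101368)
```

```bash
python3 -m jog '[[[0,-1,25,0,0,0,60],[0,-1,45,0,0,0,60],[0,-1,58,0,0,0,60],[0,-1,62,0,0,0,60],[0,-1,62,0,0,0,60]]]' && python3 -m jog '[[[0,0,0,0,0,0,10],[0,0,0,0,0,0,10],[0,0,0,0,0,0,10],[0,0,0,0,0,0,10],[0,0,0,0,0,0,10],[0,0,0,0,0,0,10],[0,0,0,0,0,0,10],[0,0,0,0,0,0,10]]]' 12
python3 - <<'E'
from h import *
s=ctrl.get_state(); k=s['position'][:2]; M=R.from_rotvec(s['tool_rot']).as_matrix(); pv=np.array([.597,.0074]); v=k-pv; r=np.hypot(*v); a0=np.arctan2(v[1],v[0]); print(r,np.degrees(a0)+19.3)
for a in np.linspace(a0,np.radians(-20.3),19)[1:]:
    p=pv+.06*np.array([np.cos(a),np.sin(a)]); dd=M.T@np.array([*(p-k),0])*1000; print(dd.round(1)[:2],end=' ')
E
```

```text
time: 31.45
position: [0.6258, 0.06, 0.09]
tool_rot: [1.801, 2.574, 0.003]
ft_force: [0.4, 0.2, -0.2]
grip_width: 0.688
grip_force: 0.0
time: 32.25
position: [0.6258, 0.06, 0.09]
tool_rot: [1.801, 2.574, 0.004]
ft_force: [0.5, 0.5, 0.6]
grip_width: 0.133
grip_force: 0.0
0.0599767403934225 80.59345778799752
[-3.7  3. ] [-7.6  5.7] [-11.7   8.1] [-16.   10.1] [-20.4  11.8] [-25.   13.1] [-29.6  14.1] [-34.3  14.7] [-39.1  14.9] [-43.8  14.8] [-48.5  14.2] [-53.2  13.4] [-57.8  12.1] [-62.2  10.5] [-66.5   8.5] [-70.7   6.2] [-74.7   3.6] [-78.4   0.7]
```

Run:
```python
from h import *
d=grab('wrist','w12'); s=ctrl.get_state(); 
def tips(d,pos,M,w):
    C=cloud(d); q=(C-pos)@M
    near=(abs(q[...,0])<.03)&(abs(q[...,1])<w/2+.025)&(q[...,2]<.02)&(q[...,2]>-.12)
    for a in np.arange(-.11,.02,.01):
        z=near&(q[...,2]>a)&(q[...,2]<a+.01)
        if z.sum()>10: print(round(a,3),z.sum(),'rgb',np.median(d['image'][z],0),'x',np.percentile(q[z][:,0],[2,98]).round(3),'y',np.percentile(q[z][:,1],[2,50,98]).round(3))
tips(d,s['position'],R.from_rotvec(s['tool_rot']).as_matrix(),.012)
print('w6, empty gripper at 45mm')
d=load('wrist6'); tips(d,np.array([.5566,.4388,.1821]),frame(39,0),.045)
```

```text
-0.11 177 rgb [17. 17. 17.] x [-0.003  0.014] y [-0.011  0.01   0.011]
-0.1 133 rgb [18. 17. 18.] x [-0.009  0.006] y [-0.01   0.01   0.011]
-0.09 549 rgb [36. 36. 35.] x [-0.009  0.012] y [-0.012 -0.006  0.012]
-0.08 419 rgb [23. 24. 23.] x [0.009 0.013] y [-0.014 -0.006  0.015]
-0.07 435 rgb [23. 23. 23.] x [0.001 0.013] y [-0.015  0.006  0.015]
-0.06 345 rgb [24. 24. 23.] x [-0.005  0.012] y [-0.014  0.006  0.014]
-0.05 256 rgb [23.5 24.  23. ] x [0.01  0.013] y [-0.014 -0.006  0.015]
-0.04 43 rgb [33. 26. 24.] x [0.01  0.012] y [-0.013  0.006  0.014]
-0.03 528 rgb [209.  21.  12.] x [-0.008  0.008] y [-0.006  0.     0.006]
-0.02 139 rgb [134.  16.  10.] x [0.002 0.008] y [-0.008  0.     0.009]
-0.01 122 rgb [133.  15.  11.] x [0.002 0.008] y [-0.008  0.001  0.009]
-0.0 148 rgb [79.  68.5 67.5] x [-0.024  0.008] y [-0.028 -0.011  0.006]
0.01 158 rgb [71. 59. 58.] x [-0.023  0.007] y [-0.03  -0.015  0.006]
w6, empty gripper at 45mm
-0.11 466 rgb [15.  14.5 14. ] x [-0.002  0.014] y [-0.028  0.027  0.028]
-0.1 352 rgb [13. 12. 12.] x [-0.009  0.007] y [-0.027 -0.027  0.028]
-0.09 780 rgb [23. 23. 22.] x [-0.009  0.013] y [-0.035  0.023  0.035]
-0.08 622 rgb [15. 15. 15.] x [0.007 0.013] y [-0.034  0.023  0.034]
-0.07 584 rgb [18. 18. 18.] x [-0.     0.012] y [-0.032 -0.022  0.032]
-0.06 466 rgb [19. 19. 19.] x [-0.006  0.012] y [-0.031  0.022  0.031]
-0.05 411 rgb [21. 21. 20.] x [-0.008  0.012] y [-0.031 -0.022  0.031]
-0.04 87 rgb [29. 25. 23.] x [-0.003  0.012] y [-0.03   0.023  0.031]
```

The fingers actually end about 34 mm short of the reported TCP, which explains the missed grasps. I'll open, go 30 mm lower and grip the knob.

```bash
python3 -m jog '[[[0,0,-5,0,0,0,60],[0,0,-5,0,0,0,60],[0,0,-5,0,0,0,60],[0,0,-5,0,0,0,60],[0,0,-5,0,0,0,60],[0,0,10,0,0,0,60],[0,0,22,0,0,0,60],[0,0,30,0,0,0,60],[0,0,30,0,0,0,60]]]' && python3 -m jog '[[[0,0,0,0,0,0,10],[0,0,0,0,0,0,10],[0,0,0,0,0,0,10],[0,0,0,0,0,0,10],[0,0,0,0,0,0,10],[0,0,0,0,0,0,10],[0,0,0,0,0,0,10],[0,0,0,0,0,0,10]]]' 12
```

```text
time: 33.2
position: [0.6242, 0.0599, 0.0576]
tool_rot: [-1.8, -2.572, 0.001]
ft_force: [0.1, -0.2, 0.3]
grip_width: 0.685
grip_force: 0.0
time: 34.0
position: [0.626, 0.0603, 0.0602]
tool_rot: [1.801, 2.574, 0.004]
ft_force: [0.4, -0.4, -0.1]
grip_width: 0.197
grip_force: 12.0
```

```bash
python3 -m jog '[[[-3.7,3,0,0,0,0,10],[-7.6,5.7,0,0,0,0,10],[-11.7,8.1,0,0,0,0,10],[-16,10.1,0,0,0,0,10],[-20.4,11.8,0,0,0,0,10],[-25,13.1,0,0,0,0,10],[-29.6,14.1,0,0,0,0,10],[-34.3,14.7,0,0,0,0,10],[-39.1,14.9,0,0,0,0,10],[-39.1,14.9,0,0,0,0,10]]]' && python3 -m jog '[[[-4.7,0,0,0,0,0,10],[-9.4,-0.7,0,0,0,0,10],[-14.1,-1.5,0,0,0,0,10],[-18.7,-2.8,0,0,0,0,10],[-23.1,-4.4,0,0,0,0,10],[-27.4,-6.4,0,0,0,0,10],[-31.6,-8.7,0,0,0,0,10],[-35.6,-11.3,0,0,0,0,10],[-39.3,-14.2,0,0,0,0,10],[-39.3,-14.2,0,0,0,0,10]]]'
python3 - <<'E'
from h import *
s=ctrl.get_state(); v=s['position'][:2]-[.597,.0074]; print(np.hypot(*v),np.degrees(np.arctan2(v[1],v[0]))+19.3,s['joint_positions'].round(2))
E
```

```text
time: 35.0
position: [0.6544, 0.0276, 0.0601]
tool_rot: [1.801, 2.571, 0.005]
ft_force: [0.2, 1.3, 0.5]
grip_width: 0.202
grip_force: 12.0
time: 36.0
position: [0.66, -0.0177, 0.0608]
tool_rot: [1.796, 2.559, 0.009]
ft_force: [15.6, -2.4, -10.9]
grip_width: 0.199
grip_force: 12.0
0.06783620285108767 -2.4242365726898 [-0.41  0.44  0.51  1.6  -0.23  1.14  0.5 ]
```

```bash
python3 -m jog '[[[0,0,0,0,0,0,10],[0,0,0,0,0,0,10]]]'
python3 - <<'E'
from h import *
s=ctrl.get_state(); v=s['position'][:2]-[.597,.0074]; print(np.hypot(*v),np.degrees(np.arctan2(v[1],v[0]))+19.3)
d=grab('wrist','w13');C=cloud(d); hsv=cv2.cvtColor(d['image'],cv2.COLOR_RGB2HSV)
mr=(cv2.inRange(hsv,(0,150,60),(4,255,255))|cv2.inRange(hsv,(172,150,60),(180,255,255)))>0
k=mr&(abs(C[...,2]-.11)<.015)&(np.hypot(C[...,0]-.65,C[...,1])<.08); print(k.sum(),np.percentile(C[k],[5,50,95],axis=0).round(3).tolist() if k.sum() else '')
E
```

```text
time: 36.2
position: [0.66, -0.0177, 0.0608]
tool_rot: [1.796, 2.559, 0.009]
ft_force: [15.1, -3.3, -9.8]
grip_width: 0.203
grip_force: 12.0
0.06785459240180472 -2.4018131791088813
1201 [[0.648, -0.014, 0.098], [0.655, -0.005, 0.116], [0.663, 0.0, 0.118]]
```

```bash
python3 -m jog '[[[0,0,0,0,0,0,40],[0,0,0,0,0,0,40],[0,0,0,0,0,0,40],[0,0,0,0,0,0,40]]]'
python3 - <<'E'
from h import *
d=grab('wrist','w14');C=cloud(d); hsv=cv2.cvtColor(d['image'],cv2.COLOR_RGB2HSV)
mr=(cv2.inRange(hsv,(0,150,60),(4,255,255))|cv2.inRange(hsv,(172,150,60),(180,255,255)))>0
k=mr&(abs(C[...,2]-.117)<.004)&(np.hypot(C[...,0]-.65,C[...,1])<.08); c,r=cv2.minEnclosingCircle(C[k][:,:2].astype(np.float32)); print(k.sum(),c,r)
v=np.array(c)-[.597,.0074]; print(np.hypot(*v),np.degrees(np.arctan2(v[1],v[0]))+19.3)
o=(cv2.inRange(hsv,(3,120,60),(20,255,255))>0)&(abs(C[...,2]-.071)<.006)&(np.hypot(C[...,0]-.543,C[...,1]-.026)<.06);t=C[o];print('pot',o.sum(),cv2.minAreaRect(t[:,:2].astype(np.float32)) if o.sum()>20 else '')
s=ctrl.get_state();M=R.from_rotvec(s['tool_rot']).as_matrix();print(M.round(3).tolist())
# what is near the camera-side: points above 0.14 not part of gripper, close to body
e=grab('scene','s14');D=cloud(e);q=(D-s['position'])@M
z=(D[...,2]>.1)&(np.hypot(D[...,0]-.66,D[...,1]+.02)<.25);g=cv2.cvtColor(e['image'],cv2.COLOR_RGB2HSV)
gg=z&(cv2.inRange(g,(40,60,20),(85,255,160))>0);print('green press pts',gg.sum(),np.percentile(D[gg],[1,50,99],axis=0).round(3).tolist() if gg.sum()>5 else '')
t0=load('top0');T=cloud(t0);g=(cv2.inRange(cv2.cvtColor(t0['image'],cv2.COLOR_RGB2HSV),(20,60,20),(85,255,200))>0)&(T[...,2]>.1)&(T[...,1]<0)&(T[...,1]>-.5)&(T[...,0]>.4);print('press head',np.percentile(T[g],[2,98],axis=0).round(3).tolist())
E
```

```text
time: 36.65
position: [0.6527, -0.0141, 0.0597]
tool_rot: [-1.802, -2.573, -0.002]
ft_force: [-0.2, 0.1, -0.0]
grip_width: 0.428
grip_force: 0.0
812 (0.6561877131462097, -0.008345004171133041) 0.009414978325366974
0.06124614717536938 4.403280426609447
pot 3149 ((0.547092854976654, 0.024539997801184654), (0.05638585612177849, 0.06373830884695053), 70.76538848876953)
[[-0.342, 0.94, 0.001], [0.94, 0.342, 0.001], [0.001, 0.001, -1.0]]
green press pts 572 [[0.593, -0.257, 0.103], [0.725, -0.222, 0.321], [0.785, -0.199, 0.413]]
press head [[0.545, -0.346, 0.109], [0.926, -0.178, 0.489]]
```

Run:
```python
from h import *
plan([.656,-.0085,.06],frame(70.7,0),False)
```

```text
row [ 3.8  4.7 -0.2] [  0.1  -0.  -50.7] tcp [ 0.656 -0.008  0.06 ]
```

```bash
python3 -m jog '[[[4,5,0,0,0,-8,40],[4,5,0,0,0,-16,40],[4,5,0,0,0,-24,40],[4,5,0,0,0,-32,40],[4,5,0,0,0,-40,40],[4,5,0,0,0,-50.7,40],[4,5,0,0,0,-50.7,40],[4,5,0,0,0,-50.7,40],[4,5,0,0,0,-50.7,40]]]' && python3 -m jog '[[[0,0,0,0,0,0,10],[0,0,0,0,0,0,10],[0,0,0,0,0,0,10],[0,0,0,0,0,0,10],[0,0,0,0,0,0,10]]]' 12 && python3 -m jog '[[[0,-2,0,0,0,0,10],[0,-4,0,0,0,0,10],[0,-6,0,0,0,0,10],[0,-6,0,0,0,0,10],[0,-6,0,0,0,0,10]]]'
```

```text
time: 37.65
position: [0.6565, -0.0079, 0.0599]
tool_rot: [0.527, 3.096, 0.003]
ft_force: [0.9, 0.1, -0.2]
grip_width: 0.455
grip_force: 0.0
time: 38.15
position: [0.6567, -0.008, 0.0599]
tool_rot: [0.526, 3.096, 0.003]
ft_force: [0.0, -0.5, 0.3]
grip_width: 0.203
grip_force: 12.0
time: 38.65
position: [0.6553, -0.0135, 0.0601]
tool_rot: [0.526, 3.095, 0.004]
ft_force: [4.6, 2.1, -2.8]
grip_width: 0.2
grip_force: 12.0
```

```bash
python3 -m jog '[[[0,-2,0,0,0,0,10],[0,-4,0,0,0,0,10],[0,-4,0,0,0,0,10],[0,-4,0,0,0,0,10]]]' && python3 -m jog '[[[0,0,0,0,0,0,40],[0,0,0,0,0,0,40],[0,0,0,0,0,0,40],[0,0,0,0,0,0,40]]]'
python3 - <<'E'
from h import *
d=grab('wrist','w15');C=cloud(d); hsv=cv2.cvtColor(d['image'],cv2.COLOR_RGB2HSV)
mr=(cv2.inRange(hsv,(0,150,60),(4,255,255))|cv2.inRange(hsv,(172,150,60),(180,255,255)))>0
k=mr&(abs(C[...,2]-.117)<.004)&(np.hypot(C[...,0]-.65,C[...,1])<.08); c,r=cv2.minEnclosingCircle(C[k][:,:2].astype(np.float32)); print(k.sum(),c,r)
v=np.array(c)-[.597,.0074]; print(np.hypot(*v),np.degrees(np.arctan2(v[1],v[0]))+19.3)
E
```

```text
time: 39.05
position: [0.655, -0.0141, 0.0601]
tool_rot: [0.522, 3.094, 0.009]
ft_force: [7.2, 6.0, -3.1]
grip_width: 0.196
grip_force: 12.0
time: 39.45
position: [0.6525, -0.0186, 0.0598]
tool_rot: [-0.527, -3.097, -0.001]
ft_force: [-0.9, -0.3, 0.0]
grip_width: 0.434
grip_force: 0.0
732 (0.6541368365287781, -0.012900380417704582) 0.008953128941357136
0.06063599206428336 -0.25982525480326046
```

At the stop: pushing further moved nothing, and the knob reads about −0.3°. I'll retract and check everything.

```bash
python3 -m jog '[[[0,5,0,0,0,0,50],[0,5,0,0,0,0,50],[0,5,-20,0,0,0,50],[0,5,-60,0,0,0,50],[0,5,-100,0,0,0,50],[0,5,-140,0,0,0,50],[-10,45,-150,0,0,0,50],[-10,90,-150,0,0,0,50],[-10,130,-150,0,0,0,50],[-10,130,-150,0,0,0,50]]]' && python3 -m jog '[[[0,0,0,0,0,0,50],[0,0,0,0,0,0,50],[0,0,0,0,0,0,50]]]'
python3 - <<'E'
from h import *
d=grab('wrist','w16');C=cloud(d); hsv=cv2.cvtColor(d['image'],cv2.COLOR_RGB2HSV)
mr=(cv2.inRange(hsv,(0,150,60),(4,255,255))|cv2.inRange(hsv,(172,150,60),(180,255,255)))>0
k=mr&(abs(C[...,2]-.117)<.005)&(np.hypot(C[...,0]-.65,C[...,1])<.08)
if k.sum()>9:
    c,r=cv2.minEnclosingCircle(C[k][:,:2].astype(np.float32)); v=np.array(c)-[.597,.0074]; print('knob',c,r,np.degrees(np.arctan2(v[1],v[0]))+19.3)
o=(cv2.inRange(hsv,(3,120,60),(20,255,255))>0)&(abs(C[...,2]-.071)<.006)&(np.hypot(C[...,0]-.543,C[...,1]-.026)<.06);t=C[o];print('pot',o.sum(),cv2.minAreaRect(t[:,:2].astype(np.float32)),np.median(t[:,2]))
a=load('scene0');b=grab('scene','s16');A=cloud(a);B=cloud(b)
for n,p in dict(jar=(.522,.235,.084),pearl=(.716,.198,.08),stain=(.665,.28,.09),cone=(.44,.35,.1),clove=(.367,.471,.085),tin=(.383,.038,.036),block=(.408,-.084,.026)).items():
    r=lambda C:np.median(C[(np.hypot(C[...,0]-p[0],C[...,1]-p[1])<.05)&(C[...,2]>.012)&(C[...,2]<p[2]+.01)],axis=0).round(3)
    print(n,r(A),r(B))
E
```

```text
time: 40.5
position: [0.7056, 0.112, 0.2089]
tool_rot: [-0.509, -3.099, -0.011]
ft_force: [0.1, 0.7, -0.1]
grip_width: 0.578
grip_force: 0.0
time: 40.8
position: [0.7055, 0.0996, 0.2106]
tool_rot: [0.53, 3.095, 0.002]
ft_force: [0.1, -0.5, -0.5]
grip_width: 0.577
grip_force: 0.0
knob (0.6550282835960388, -0.01243809424340725) 0.009179907850921154 0.42601178274933815
pot 1072 ((0.5443455576896667, 0.025869250297546387), (0.05642553046345711, 0.05796589329838753), 70.70498657226562) 0.07029068276519754
jar [0.51  0.244 0.057] [0.51  0.244 0.058]
pearl [0.712 0.211 0.057] [0.712 0.21  0.057]
stain [0.663 0.285 0.052] [0.662 0.285 0.051]
cone [0.431 0.362 0.057] [0.431 0.361 0.057]
clove [0.364 0.487 0.049] [0.363 0.487 0.049]
tin [0.376 0.055 0.03 ] [0.375 0.055 0.029]
block [ 0.405 -0.076  0.024] [ 0.404 -0.076  0.024]
```

All good: the lever is shut, the pot is seated, the bystanders haven't moved and the robot is clear.

```bash
python3 -c "
from bench import ctrl
print(ctrl.close_job())"
```

```text
the job is handed in; nothing more can be done
None
```

The job is handed in: by my last camera check the pot stands mouth up and flat in the blue holder with the lever at its shut stop, no bystander has moved and the arm is clear, but the hand-in returned no verdict.

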